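# Slide a used well plate out of its holder and over the bench edge into the discard tub

## Task

Discard the used well plate that sits in the three-sided metal holder: press down on its top with the closed fingertips, slide it out of the holder's open end, and push it over the bench edge so that it drops into the tub below. It is thin moulded plastic, so keep the force on it gentle (less than 25 N at any moment), keep it down on the bench rather than lifting it, and leave everything else where it is.

Things in the scene. Friction and masses are not known exactly. Their poses are not given: they have to be found in the camera images.
- plate_center (a point): centre (half-way up) of the used 24-well plate, a white moulded plastic slab 86 mm (its x) by 128 mm (its y) by 14 mm high, 60 to 130 g, lying loose and flat on the bench inside the holder. Too wide to grip; the holder's walls stand 2 mm higher than it on three sides with a few mm of play, so at first it can be reached from above only
- plate_top (a point): middle of the used plate's flat top, 7 mm above plate_center. The plunger resists sliding with about 3 N, besides bench friction (coefficient about 0.25). The fingertips drag the plate once they press down hard enough, with about 8 to 16 N; lighter presses slip, and some creep is normal. The top is rigid: pressing 0.5 mm further can add 10 N or more
- holder: three-sided steel holder fixed to the bench; origin on the bench surface, at the middle of the plate's place. Its x axis points out of the open end towards the bench edge. Walls 16 mm high, 12 mm thick: rear wall's inner face at x = -46 mm, side walls' inner faces at y = -66 and +66 mm, side walls end at x = +42 mm; no floor (the plate lies on the bench)
- plunger_nose (a point): round nose, 16 mm wide and 12 mm high, of a sprung plunger in the middle of the holder's +y side wall; its spring presses the plate with about 6 N against the -y wall, until the plate's rear edge has passed the nose (43 mm of slide); then it stands out 7 mm from the wall
- edge (a point): point on the far edge of the bench top (top surface height); the edge is straight and runs along world y through this point, and beyond it (greater world x) there is nothing but the tub below
- tub: grey open-topped tub, fixed on a cart below the bench edge, partly under the bench, roughly in line with the holder; outside 250 mm (its x) by 310 mm (its y) by 110 mm high, walls and floor 5 mm; origin at the centre of its underside, rim 60 mm below the bench top
- spare_plate_center (a point): centre of a second, clean well plate of the same shape lying in the open on the bench beside the holder, a bystander
- tip_box: pipette-tip box 115 x 78 x 48 mm beside the holder, origin under its centre, a bystander
- strip_rack: low rack 90 x 60 mm, 32 mm high, origin under its centre, a bystander near the holder
- tube_rack: tube rack 80 x 170 mm, 109 mm high over its capped tubes, origin under its centre, a bystander
- bottle: round reagent bottle 86 mm across, 170 mm high, origin under its centre, a bystander
- beaker: open glass beaker 80 mm across, 100 mm high, origin under its centre, a bystander
- notebook: closed notebook 150 x 210 mm, 15 mm thick, with a pen on it, origin under its centre, a bystander
Not all that is in view belongs to the job. Leave any blue, green or yellow look-alike of the part that bears plate_center alone.

How it is judged:
On the way, in this order (a step that is already met when the one before it is completed fails the run):
1. the plate has been slid at least 35 mm out of the holder's open end and still lies flat on the bench (x of plate_center in the frame of holder above 0.035 m and angle between plate_center's own z axis and vertical below 0.1 rad and height (world z) of plate_center between 0.003 and 0.015 m), for 0.2 s.
2. the plate is in the tub (z of plate_center in the frame of tub between 0 and 0.07 m and x of plate_center in the frame of tub between -0.12 and 0.12 m and y of plate_center in the frame of tub between -0.15 and 0.15 m), for 0.2 s.
At the end, for the whole second after the job is handed in: The used plate lies at rest inside the tub (its centre within the tub's walls and at least 40 mm below its rim, slower than 50 mm/s); every other thing is within 30 mm of where it was (all of step 2 and linear speed of plate below 0.05 m/s); the robot touches nothing.
It fails at once if the fingers press or push the used plate with more than 25 N (contact force between the fingers and plate above 25 N).
It fails at once if the used plate is lifted (its centre more than 40 mm above the bench) (height (world z) of plate_center above 0.04 m).
It fails at once if a bystander is moved more than 30 mm (distance of any of spare_plate_center, tip_box, strip_rack, tube_rack, bottle, beaker, notebook from where it was at the start of the episode above 0.03 m).
It also fails if it takes over 67 s, if anything falls off the work surface, if the arm or the gripper's body presses on something with over 40 N, if the wrist force passes 120 N, or if a joint passes its speed limit or range.

## Robot

A 6-joint arm with a two-finger parallel gripper is mounted at the origin on the work surface. World frame = base frame: x ahead of the robot, y to its left, z up, the work surface at z = 0. Lengths are in m, angles in rad, forces in N, time in s.
With the tool pointing down it reaches from about 0.275 to 0.75 m from the base axis. Payload 10.2 kg.
Tool frame: the origin (TCP) lies at the very end of the fingers, on their centre line; the grasp point (between the pads) lies 19 mm behind it (arm.grip_depth is the distance from the TCP to the grasp point, in m); z points along the fingers, x is the direction in which the jaws open and shut, and the axes are right-handed (so a half turn about z gives the same grasp; the last joint's range is limited). The gripper opens to 88 mm and grips with 3 to 60 N. Pads are 18 mm wide; open, the fingers measure 123 mm over their backs; the gripper's body (75 mm by 187 mm) begins 45 mm behind the grasp point.
Start: joints at [1.097, 0.313, 1.498, -0, 1.331, -0.223], TCP at [0.13, 0.509, 0.203] pointing down, gripper open.
Joint ranges: [-2.94, 2.94], [-0.97, 2.17], [0.19, 2.56], [-1.23, 4.37], [0.02, 3.11], [-2.88, 2.88]. Speed limits (rad/s): [2.39, 2.39, 3.01, 3.14, 3.14, 3.14].

## Interface

Orientations are given as a unit quaternion [x, y, z, w].
In Python, from bench import arm gives the robot as it stands.
- The arm moves only by the shell command python3 -m jog 'ROWS' [FORCE]. ROWS is JSON, a list of rows, each a list of 7 numbers: the shift along the tool's x, y, z in mm, then the turn, a rotation vector about the tool's x, y, z in degrees, then the closure, from 0 (fully open) to 1 (shut). A call has 1 to 12 rows; each row shifts and turns the pose as measured when the row begins, along the tool's axes as they then stand; what a row does not reach is not made up. A row lasts 1/12 s, in which the tool goes at most 41.7 mm and 7.16 degrees, less where a joint would pass 70% of its speed; a pose out of reach is approached as far as the arm can. A call with a gripper value outside its range is refused whole. The fingers move at their own pace and stop on an object; FORCE is the grip in N (left out, the last holds). Time passes only in rows, so rows that do not move let the fingers close. It gives the time, the measured TCP pose, the force and the opening at its end, in the units of the state.
- arm.sense(): the state, without advancing time (a new reading comes with each control period).
- arm.camera(name): name is "side" or "top" or "wrist"; returns the picture (420x560x3 uint8, red, green, blue); there is no depth.
- arm.calibration(name): a dict with "K" (3x3 intrinsics, pixels), "k1" (the pictures are not rectified: a ray, as slopes to the right and down, at radius r is drawn at 1 + k1 r^2 times it, then the intrinsics apply), "camera_from_world" (4x4, takes a point from world to camera coordinates). Camera axes: x right, y down, z forward; pixel columns grow to the right and rows downward; lengths in m; the calibration is good to about 2 mm. A picture is of the moment at which its call begins: read the wrist's pose just before it. calibration takes no time and is no camera call; for the wrist camera it gives the pose at the moment of the call.
- arm.job_done(): hands the job in, once; it reports no verdict.
The state is a dict: "time": time; "q": joint angles; "joint_velocities": joint speeds; "joint_torque": joint torques, N m; "position": TCP position; "orientation": TCP orientation; "contact_force": force on the tool from outside, world axes, zero at the start; "ft_torque": the same for the moment, N m; "opening": finger opening in m.
Only numpy, scipy, OpenCV 4.12 (cv2) and the standard library are available. Lean on these libraries where they do the work, as an engineer would, in place of code of your own. Each camera call takes 0.05 s, during which the arm holds its last target.

## Working session

There is one attempt and no reset: what is moved stays moved. The work goes in short steps, Python scripts to look and compute and a shell command to move; the robot and the scene stay as the last step left them, time stands still between calls to the robot, and variables do not carry over. Pictures are saved under pics/ and viewed, and the job is handed in when it is done.

```bash
ls; mkdir -p pics
python3 - <<'E'
from bench import arm
import cv2
for n in("side","top","wrist"):
    cv2.imwrite(f"pics/{n}0.png",arm.camera(n)[:,:,::-1])
print(arm.sense())
for n in("side","top","wrist"): print(arm.calibration(n))
E
```

```text
pics
{'time': 0.15, 'q': array([ 1.09660943e+00,  3.13325380e-01,  1.49819728e+00, -1.30246920e-05,
        1.33099851e+00, -2.23422471e-01]), 'joint_velocities': array([-1.47028272e-05, -2.33721811e-03, -3.21935253e-03,  3.66762528e-05,
        3.31039259e-04,  9.93419966e-04]), 'joint_torque': array([ 8.69261094e-04, -4.02308571e+01, -2.52318120e+01,  6.94917608e-02,
        3.44337348e-02, -5.11672079e-05]), 'position': array([0.13021112, 0.50839438, 0.20301513]), 'orientation': array([ 7.89981416e-01,  6.13130612e-01, -4.18031544e-04,  2.02044270e-04]), 'contact_force': array([-0.24945074,  0.61219446,  0.6948332 ]), 'ft_torque': array([ 0.01625542, -0.03195319, -0.00672152]), 'opening': 0.08822004313663132}
{'K': array([[460.99589007,   0.        , 286.49893446],
       [  0.        , 460.99589007, 213.90392748],
       [  0.        ,   0.        ,   1.        ]]), 'k1': 0.004796672534407984, 'camera_from_world': array([[ 0.88044614, -0.47411157, -0.0057284 , -0.40135387],
       [-0.31492065, -0.57570445, -0.75457893,  0.12274001],
       [ 0.35445674,  0.6661701 , -0.65618429,
[... 384 characters left out ...]
.21669529,  0.44982973],
       [ 0.21668757,  0.00251701, -0.97623776,  1.4359442 ],
       [ 0.        ,  0.        ,  0.        ,  1.        ]])}
{'K': array([[317.85019499,   0.        , 280.67995119],
       [  0.        , 317.85019499, 209.93608435],
       [  0.        ,   0.        ,   1.        ]]), 'k1': -0.02826585770937271, 'camera_from_world': array([[ 2.47953554e-01,  9.68771722e-01,  6.21511809e-04,
        -5.25120483e-01],
       [ 9.26107566e-01, -2.37222014e-01,  2.93343643e-01,
        -4.15665210e-02],
       [ 2.84330462e-01, -7.21600119e-02, -9.56006862e-01,
         3.89240637e-01],
       [ 0.00000000e+00,  0.00000000e+00,  0.00000000e+00,
         1.00000000e+00]])}
```

View pics/top0.png

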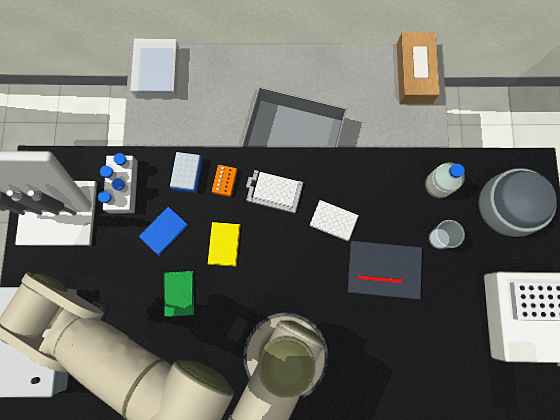

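View pics/side0.png

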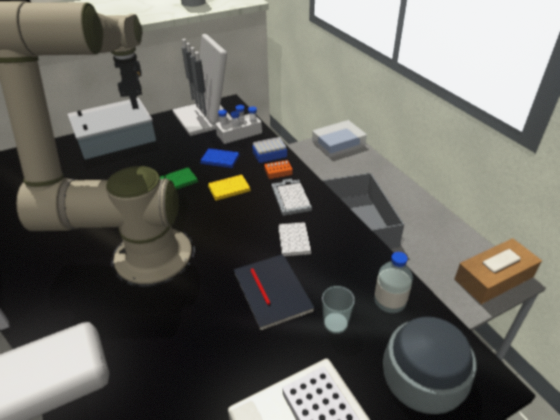

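View pics/wrist0.png

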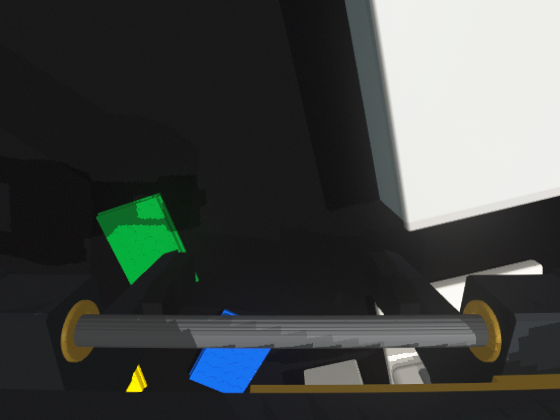

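The top view shows the holder with the white plate at about (275,190), the spare at (333,220), the tub at (297,118) and the bench edge along row 147. I'll enlarge it.

Run:
```python
import cv2
a=cv2.imread("pics/top0.png")
cv2.imwrite("pics/top0c.png",cv2.resize(a[140:240,225:365],None,fx=5.7,fy=5.7,interpolation=cv2.INTER_CUBIC))
cv2.imwrite("pics/top0d.png",cv2.resize(a[70:170,225:365],None,fx=5,fy=5,interpolation=cv2.INTER_CUBIC))
```

```text
(no output)
```

View pics/top0c.png

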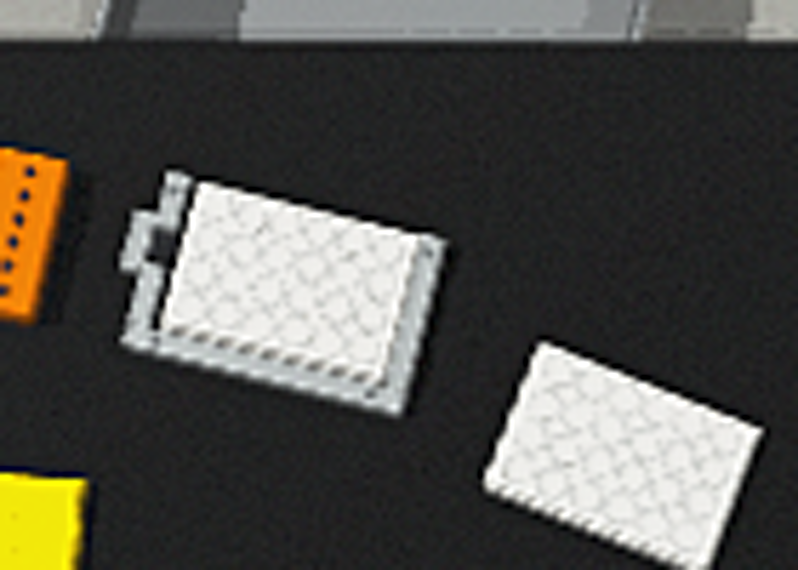

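View pics/top0d.png

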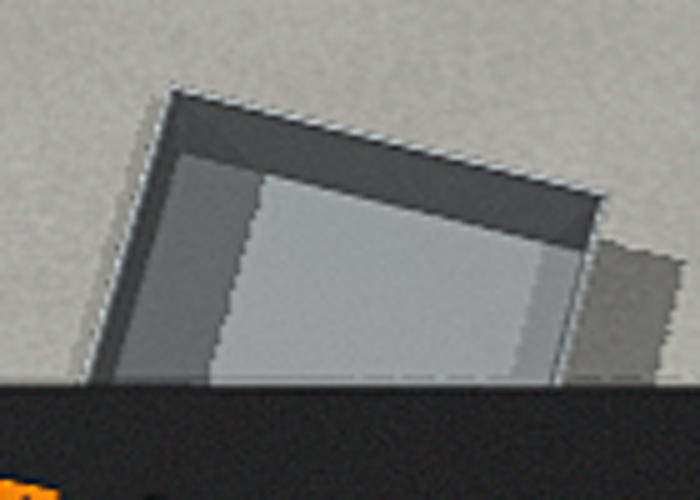

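The plate's corners in crop 1 are at about (197,181), (420,238), (385,380) and (162,328). The holder's outer corners are (168,172), (446,240), (403,415) and (122,346), and the edge is at row 41. The tub's rim corners in crop 2 are (172,90) and (603,197), with its sides running to (90,383) and (557,383).

```bash
cat > h.py <<'E'
import numpy as np, cv2
from bench import arm
def ray(c,uv):
    K=c['K'];k=c['k1'];d=(np.array(uv,float)-K[:2,2])/np.array([K[0,0],K[1,1]])
    x=d.copy()
    for _ in range(20): x=d/(1+k*(x@x))
    M=c['camera_from_world'];R=M[:3,:3];o=-R.T@M[:3,3]
    return o,R.T@np.array([x[0],x[1],1])
def onz(c,uv,z):
    o,d=ray(c,uv); return o+d*(z-o[2])/d[2]
def proj(c,p):
    M=c['camera_from_world'];q=M[:3,:3]@np.array(p)+M[:3,3];x=q[:2]/q[2]
    x=x*(1+c['k1']*(x@x));K=c['K'];return x*[K[0,0],K[1,1]]+K[:2,2]
E
python3 - <<'E'
from h import *
c=arm.calibration('top')
def cr(p,s=5.7,o=(225,140)): return ((p[0]+.5)/s-.5+o[0],(p[1]+.5)/s-.5+o[1])
P=[onz(c,cr(p),.014) for p in[(197,181),(420,238),(385,380),(162,328)]]
H=[onz(c,cr(p),.016) for p in[(168,172),(446,240),(403,415),(122,346)]]
T=[onz(c,cr(p,5,(225,70)),-.06) for p in[(172,90),(603,197),(557,383),(90,383)]]
for n,Q in(("plate",P),("holder",H),("tub",T)):
    Q=np.array(Q);print(n,Q.round(4).tolist(),Q.mean(0).round(4),[round(float(np.linalg.norm(Q[i]-Q[(i+1)%4])),4) for i in range(4)],
    [np.degrees(np.arctan2(*(Q[(i+1)%4]-Q[i])[1::-1])).round(1) for i in range(4)])
for u in(30,400,700):print(onz(c,cr((u,41)),0))
H=np.array(H)
E
```

```text
plate [[0.5516, 0.0849, 0.014], [0.5196, -0.0376, 0.014], [0.4401, -0.0184, 0.014], [0.4686, 0.1028, 0.014]] [0.495  0.0329 0.014 ] [0.1266, 0.0818, 0.1245, 0.0849] [np.float64(-104.6), np.float64(166.4), np.float64(76.8), np.float64(-12.2)]
holder [[0.5561, 0.1008, 0.016], [0.518, -0.0518, 0.016], [0.4205, -0.028, 0.016], [0.4581, 0.1242, 0.016]] [0.4882 0.0363 0.016 ] [0.1572, 0.1004, 0.1568, 0.1008] [np.float64(-104.0), np.float64(166.3), np.float64(76.1), np.float64(-13.4)]
tub [[0.8693, 0.0928, -0.06], [0.7922, -0.1996, -0.06], [0.6603, -0.166, -0.06], [0.6593, 0.1447, -0.06]] [ 0.7452 -0.032  -0.06  ] [0.3023, 0.1361, 0.3107, 0.2163] [np.float64(-104.8), np.float64(165.7), np.float64(90.2), np.float64(-13.9)]
[0.63674802 0.18030067 0.        ]
[ 0.63749847 -0.02729089  0.        ]
[ 0.63790575 -0.1954284   0.        ]
```

Holder: origin ≈ (0.496, 0.034), yaw ≈ -13.8°. The measured sizes (100 × 157 mm outer) agree with those given. The edge is at x ≈ 0.6375, and the tub centre is near (0.71, -0.02), in line with the holder. The tool's y axis already points along the holder's x. I'll move over the plate and close the fingers.

```bash
python3 -m jog '[[-25,31,0,0,0,0,1],[-25,31,0,0,0,0,1],[-25,31,0,0,0,0,1],[-25,31,0,0,0,0,1],[-25,31,0,0,0,0,1],[-25,31,0,0,0,0,1],[-25,31,0,0,0,0,1],[-25,31,0,0,0,0,1],[-25,31,0,0,0,0,1],[-25,31,0,0,0,0,1],[-25,31,0,0,0,0,1],[-25,31,0,0,0,0,1]]' 20
cat > st.py <<'E'
from h import *
from scipy.spatial.transform import Rotation as R
import sys
s=arm.sense();p=s['position'];r=R.from_quat(s['orientation']);m=r.as_matrix()
t=np.radians(-13.8);ex=np.array([np.cos(t),np.sin(t),0]);ey=np.array([-ex[1],ex[0],0]);d=p-[.496,.0344,0]
print('t',round(s['time'],2),'p',p.round(4),'holder xy mm',(d@ex*1e3).round(1),(d@ey*1e3).round(1),'z',(p[2]*1e3).round(2))
print('toolx yaw',np.degrees(np.arctan2(m[1,0],m[0,0])).round(2),'tilt z',m[:,2].round(4),'F',s['contact_force'].round(2),'open',s['opening'].round(4))
if len(sys.argv)>1:
    h=np.array(eval(sys.argv[1]))/1e3; w=np.array([.496,.0344,0])+ex*h[0]+ey*h[1]+[0,0,h[2]]
    print('tool delta mm',((w-p)@m*1e3).round(1))
E
python3 st.py "[-15,0,60]"
```

```text
time: 1.15
position: [0.4227, 0.1127, 0.201]
orientation: [0.786, 0.618, -0.001, -0.0]
contact_force: [0.7, -0.0, 0.6]
opening: 0.0102
t 1.15 p [0.4227 0.1127 0.201 ] holder xy mm -89.9 58.6 z 201.04Traceback (most recent call last):
  File "st.py", line 7, in <module>
    print('toolx yaw',np.degrees(np.arctan2(m[1,0],m[0,0])).round(2),'tilt z',m[:,2].round(4),'F',s['contact_force'].round(2),'open',s['opening'].round(4))
                                                                                                                                     ^^^^^^^^^^^^^^^^^^
AttributeError: 'float' object has no attribute 'round'
```

```bash
sed -i "s/s\['opening'\].round(4)/round(s['opening'],4)/" st.py; python3 st.py "[-15,0,60]"
```

```text
t 1.15 p [0.4227 0.1127 0.201 ] holder xy mm -89.9 58.6 z 201.04
toolx yaw 76.34 tilt z [-0.0017 -0.0012 -1.    ] F [ 0.69 -0.01  0.63] open 0.0102
tool delta mm [-58.6  74.9 141. ]
```

```bash
python3 -m jog '[[-15,19,25,0,0,0,1],[-15,19,25,0,0,0,1],[-15,19,25,0,0,0,1],[-12,15,25,0,0,0,1],[-3,4,20,0,0,0,1],[0,0,15,0,0,0,1],[0,0,0,0,0,0,1],[0,0,0,0,0,0,1]]'
python3 st.py "[-15,0,60]"
python3 - <<'E'
from h import *
for n in("wrist","top"):
    cv2.imwrite(f"pics/{n}1.png",arm.camera(n)[:,:,::-1])
a=cv2.imread("pics/top1.png");cv2.imwrite("pics/top1c.png",cv2.resize(a[140:240,225:365],None,fx=5,fy=5,interpolation=cv2.INTER_CUBIC))
E
```

```text
time: 1.82
position: [0.4889, 0.0239, 0.0602]
orientation: [0.79, 0.614, 0.0, 0.001]
contact_force: [0.7, 0.7, 0.8]
opening: 0.0004
t 1.82 p [0.4889 0.0239 0.0602] holder xy mm -4.4 -11.9 z 60.16
toolx yaw 75.71 tilt z [ 0.0011 -0.0014 -1.    ] F [0.7  0.73 0.84] open 0.0004
tool delta mm [ 11.8 -10.7   0.1]
```

View pics/wrist1.png

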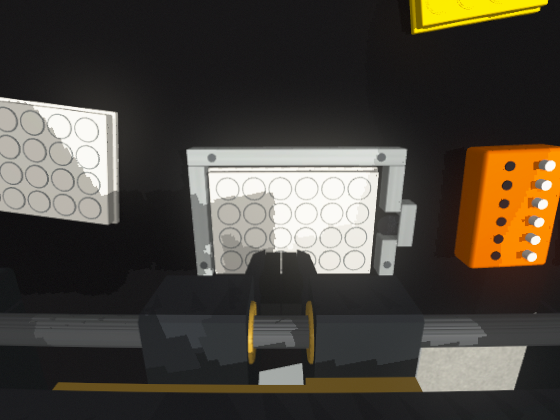

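View pics/top1c.png

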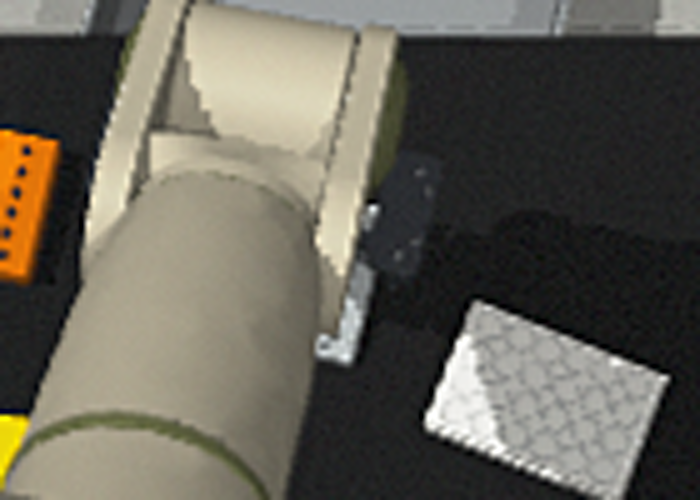

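In the wrist view the plate is seated in the holder. The holder's rear outer corners are at (188,149) and (405,149), the plate's rear top edge runs along (210..377,170), and the fingertips are at (281,270). I'll cross-check the holder pose with these.

Run:
```python
from h import *
c=arm.calibration('wrist')
for n,uv,z in[("hR-",(188,149),.016),("hR+",(405,149),.016),("hF-",(193,273),.016),("hF+",(396,273),.016),("pR-",(210,170),.014),("pR+",(377,170),.014),("pF-",(214,272),.014),("pF+",(372,272),.014)]:
    w=onz(c,uv,z);t=np.radians(-13.8);ex=np.array([np.cos(t),np.sin(t),0]);ey=np.array([-ex[1],ex[0],0]);d=w-[.496,.0344,0]
    print(n,w.round(4),(d@ex*1e3).round(1),(d@ey*1e3).round(1))
print(proj(c,arm.sense()['position']))
```

```text
hR- [ 0.4248 -0.0268  0.016 ] -54.5 -76.4
hR+ [0.4625 0.1219 0.016 ] -53.4 77.0
hF- [ 0.5184 -0.0552  0.016 ] 43.1 -81.6
hF+ [0.5584 0.1018 0.016 ] 44.5 80.4
pR- [ 0.4432 -0.0168  0.014 ] -39.1 -62.4
pR+ [0.473  0.1006 0.014 ] -38.2 58.8
pF- [ 0.5226 -0.0393  0.014 ] 43.4 -65.3
pF+ [0.5539 0.0837 0.014 ] 44.5 61.7
[280.43402852 239.13520134]
```

The two cameras agree within about 3 mm. I'll shift back and descend to 20 mm.

```bash
python3 -m jog '[[7,-7,0,0,0,0,1],[3,-4,15,0,0,0,1],[0,0,15,0,0,0,1],[0,0,8,0,0,0,1],[0,0,2,0,0,0,1],[0,0,0,0,0,0,1],[0,0,0,0,0,0,1]]'
python3 st.py "[-15,-2,17]"
```

```text
time: 2.5
position: [0.4829, 0.0405, 0.0264]
orientation: [0.788, 0.615, 0.005, 0.006]
contact_force: [-0.4, -0.1, 0.8]
opening: 0.0008
t 2.5 p [0.4829 0.0405 0.0264] holder xy mm -14.2 2.8 z 26.45
toolx yaw 75.94 tilt z [ 0.0146 -0.0032 -0.9999] F [-0.44 -0.07  0.77] open 0.0008
tool delta mm [-4.8 -0.9  9.4]
```

```bash
python3 -m jog '[[-5,-1,2,0.8,0,0,1],[0,0,3,0,0,0,1],[0,0,1,0,0,0,1],[0,0,1,0,0,0,1],[0,0,0,0,0,0,1],[0,0,0,0,0,0,1]]'
python3 st.py "[-15,-2,16]"
```

```text
time: 3.0
position: [0.4818, 0.035, 0.0208]
orientation: [0.789, 0.615, 0.001, 0.001]
contact_force: [0.3, -0.5, -0.5]
opening: -0.0
t 3.0 p [0.4818 0.035  0.0208] holder xy mm -14.0 -2.8 z 20.78
toolx yaw 75.91 tilt z [ 0.0031 -0.     -1.    ] F [ 0.27 -0.52 -0.53] open -0.0
tool delta mm [ 0.8 -1.   4.8]
```

```bash
python3 -m jog '[[0,-1,3,0,0,0,1],[0,0,1,0,0,0,1],[0,0,0,0,0,0,1],[0,0,0,0,0,0,1]]'
python3 st.py "[-15,-2,14]";python3 -m jog '[[0,0,1,0,0,0,1]]';python3 -m jog '[[0,0,1,0,0,0,1]]'
```

```text
time: 3.33
position: [0.4807, 0.0353, 0.0164]
orientation: [0.789, 0.615, 0.001, 0.001]
contact_force: [-0.6, 0.2, -0.3]
opening: 0.0005
t 3.33 p [0.4807 0.0353 0.0164] holder xy mm -15.1 -2.8 z 16.36
toolx yaw 75.91 tilt z [ 0.0031  0.     -1.    ] F [-0.64  0.17 -0.3 ] open 0.0005
tool delta mm [0.8 0.1 2.4]
time: 3.42
position: [0.4807, 0.0353, 0.0154]
orientation: [0.788, 0.615, 0.001, 0.001]
contact_force: [0.7, 0.3, 0.4]
opening: 0.0004
time: 3.5
position: [0.4807, 0.0354, 0.0143]
orientation: [0.788, 0.615, 0.001, 0.001]
contact_force: [-0.8, -0.8, -0.1]
opening: 0.0004
```

```bash
for i in 1 2 3; do :; done; python3 -m jog '[[0,0,0.4,0,0,0,1]]';python3 st.py; python3 -m jog '[[0,0,0.3,0,0,0,1]]';python3 st.py
```

```text
time: 3.58
position: [0.4807, 0.0354, 0.0138]
orientation: [0.788, 0.615, 0.001, 0.001]
contact_force: [-0.4, 0.0, -0.5]
opening: 0.0003
t 3.58 p [0.4807 0.0354 0.0138] holder xy mm -15.1 -2.7 z 13.8
toolx yaw 75.91 tilt z [ 0.0032  0.     -1.    ] F [-0.44  0.05 -0.49] open 0.0003
time: 3.67
position: [0.4807, 0.0354, 0.0134]
orientation: [0.788, 0.615, 0.001, 0.001]
contact_force: [-0.4, -0.1, -0.3]
opening: 0.0006
t 3.67 p [0.4807 0.0354 0.0134] holder xy mm -15.1 -2.7 z 13.42
toolx yaw 75.91 tilt z [ 0.0031 -0.     -1.    ] F [-0.42 -0.09 -0.34] open 0.0006
```

```bash
python3 -m jog '[[0,0,0.3,0,0,0,1]]'; python3 -m jog '[[0,0,0.2,0,0,0,1]]'; python3 -m jog '[[0,0,0.2,0,0,0,1]]'
```

```text
time: 3.75
position: [0.4807, 0.0354, 0.0131]
orientation: [0.788, 0.615, 0.001, 0.001]
contact_force: [0.3, -0.1, -1.4]
opening: 0.0001
time: 3.83
position: [0.4807, 0.0354, 0.0128]
orientation: [0.788, 0.615, 0.001, 0.001]
contact_force: [0.5, -0.7, 0.8]
opening: 0.0004
time: 3.92
position: [0.4807, 0.0354, 0.0126]
orientation: [0.788, 0.615, 0.001, 0.001]
contact_force: [-0.2, -0.2, -0.0]
opening: 0.0007
```

```bash
python3 st.py
```

```text
t 3.92 p [0.4807 0.0354 0.0126] holder xy mm -15.1 -2.7 z 12.64
toolx yaw 75.92 tilt z [ 0.0031 -0.     -1.    ] F [-0.23 -0.19 -0.02] open 0.0007
```

```bash
python3 -m jog '[[0,0,0.2,0,0,0,1]]'|sed -n 2p\;4p; python3 -m jog '[[0,0,0.2,0,0,0,1]]'|sed -n 2p\;4p; python3 -m jog '[[0,0,0.2,0,0,0,1]]'|sed -n 2p\;4p;python3 -m jog '[[0,0,0,0,0,0,1]]'|sed -n 2p\;4p
```

```text
position: [0.4807, 0.0354, 0.0124]
contact_force: [-0.5, -0.0, 0.9]
position: [0.4808, 0.0354, 0.0122]
contact_force: [-1.1, 0.6, -0.3]
position: [0.4808, 0.0354, 0.012]
contact_force: [0.0, -0.5, -0.5]
position: [0.4808, 0.0354, 0.012]
contact_force: [0.4, 0.1, -0.3]
```

Run:
```python
from h import *
a=arm.camera("wrist")[:,:,::-1]
cv2.imwrite("pics/wrist2.png",np.vstack([cv2.resize(a[100:320,150:430],None,fx=2.7,fy=2.7,interpolation=cv2.INTER_CUBIC)]))
```

```text
(no output)
```

View pics/wrist2.png

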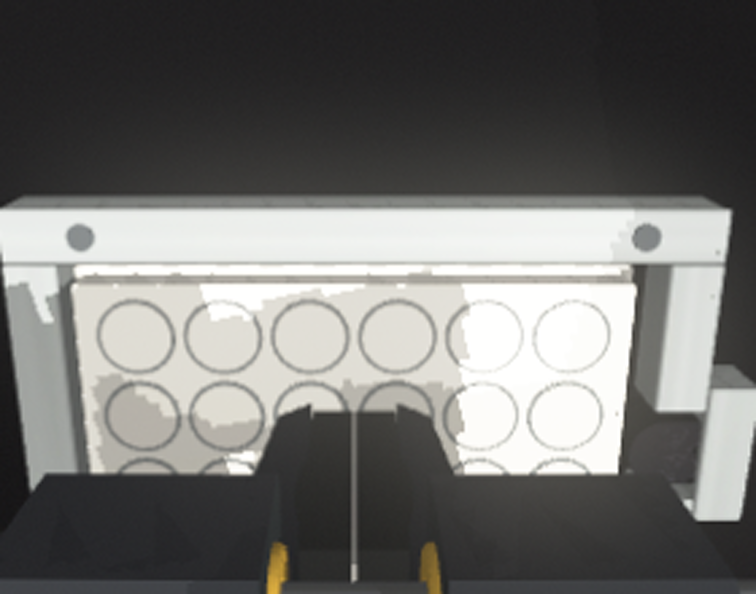

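The closed fingertips hover just over the plate's second well row, crop (355,410), so I'm not in contact yet. I'll continue down in fine steps.

```bash
J='python3 -m jog'; f(){ sed -n 2p\;4p; }; python3 -m jog '[[0,0,0.3,0,0,0,1]]'|f; python3 -m jog '[[0,0,0.2,0,0,0,1]]'|f; python3 -m jog '[[0,0,0.2,0,0,0,1]]'|f;python3 -m jog '[[0,0,0.2,0,0,0,1]]'|f
```

```text
position: [0.4808, 0.0353, 0.0117]
contact_force: [-0.5, -0.2, 0.3]
position: [0.4808, 0.0354, 0.0115]
contact_force: [-0.5, 0.1, 0.3]
position: [0.4808, 0.0353, 0.0113]
contact_force: [1.3, 0.2, -0.5]
position: [0.4808, 0.0354, 0.0111]
contact_force: [-0.2, 0.6, 0.3]
```

```bash
f(){ sed -n 2p\;4p; }; python3 -m jog '[[0,0,0.2,0,0,0,1]]'|f; python3 -m jog '[[0,0,0.2,0,0,0,1]]'|f; python3 -m jog '[[0,0,0.2,0,0,0,1]]'|f;python3 -m jog '[[0,0,0.2,0,0,0,1]]'|f
```

```text
position: [0.4808, 0.0353, 0.0109]
contact_force: [-0.1, 0.6, -0.1]
position: [0.4808, 0.0354, 0.0106]
contact_force: [0.3, -0.4, -0.0]
position: [0.4808, 0.0354, 0.0104]
contact_force: [-0.0, 0.2, 0.5]
position: [0.4808, 0.0354, 0.0102]
contact_force: [0.6, 0.1, 0.5]
```

Run:
```python
from h import *
s=arm.sense();print(s['contact_force'],s['ft_torque'],s['joint_torque'].round(2))
a=arm.camera("wrist")[:,:,::-1]
c=arm.calibration('wrist');print(proj(c,s['position']))
cv2.imwrite("pics/wrist3.png",cv2.resize(a[200:300,210:350],None,fx=5.5,fy=5.5,interpolation=cv2.INTER_CUBIC))
b=arm.camera("side")[:,:,::-1]
cv2.imwrite("pics/side3.png",cv2.resize(b[140:260,230:370],None,fx=5,fy=5,interpolation=cv2.INTER_CUBIC))
```

```text
[0.55418709 0.08379981 0.53894633] [-0.02739172  0.01140707 -0.04705179] [ 0.000e+00 -4.006e+01 -1.776e+01 -1.000e-02  8.000e-02 -0.000e+00]
[280.38234726 239.1927394 ]
```

View pics/wrist3.png

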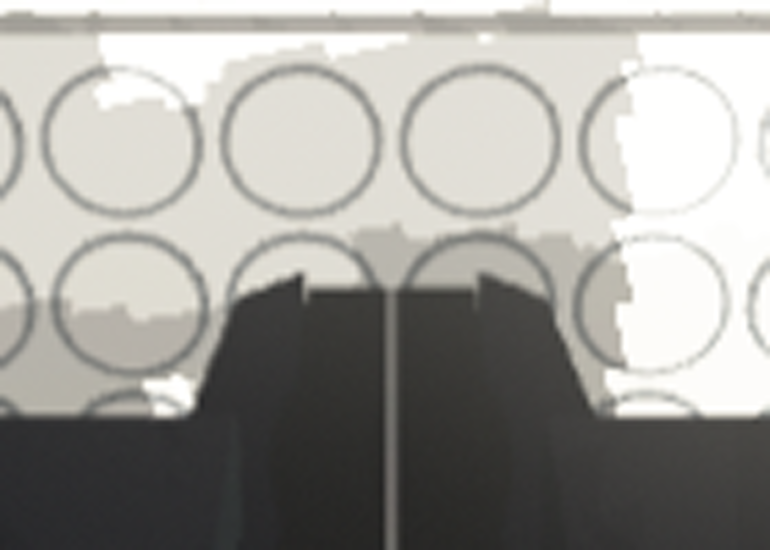

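View pics/side3.png

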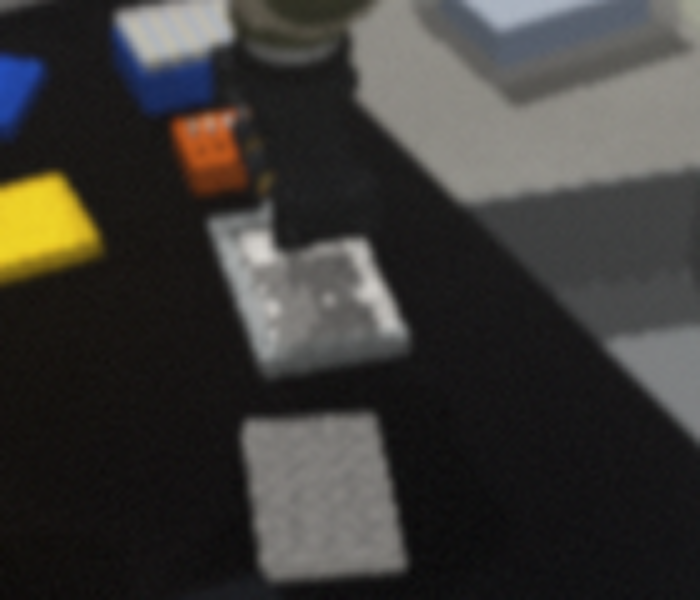

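The pictures can't resolve the gap. The force is zero, so the pose's z probably has a bias of some mm. I'll keep probing.

```bash
f(){ sed -n 2p\;4p; }; python3 -m jog '[[0,0,0.2,0,0,0,1]]'|f; python3 -m jog '[[0,0,0.2,0,0,0,1]]'|f; python3 -m jog '[[0,0,0.2,0,0,0,1]]'|f;python3 -m jog '[[0,0,0.2,0,0,0,1]]'|f; python3 -m jog '[[0,0,0.2,0,0,0,1]]'|f
```

```text
position: [0.4808, 0.0354, 0.01]
contact_force: [-0.9, 0.1, -0.1]
position: [0.4808, 0.0354, 0.0098]
contact_force: [-1.1, -0.4, -0.5]
position: [0.4808, 0.0354, 0.0096]
contact_force: [0.7, 0.2, -0.2]
position: [0.4808, 0.0353, 0.0094]
contact_force: [0.8, -0.2, -0.3]
position: [0.4808, 0.0354, 0.0091]
contact_force: [1.2, 0.7, -0.9]
```

Run:
```python
from h import *
from scipy.spatial.transform import Rotation as R
s=arm.sense();c=arm.calibration('wrist');m=R.from_quat(s['orientation']).as_matrix()
for yy in(-9,0,9):
  for zz in(-20,-10,-5,0): print(yy,zz,proj(c,s['position']+m@np.array([0,yy,zz])/1e3).round(1))
M=c['camera_from_world'];print(m.T@(-M[:3,:3].T@M[:3,3]-s['position']))
```

```text
-9 -20 [280.4 237.8]
-9 -10 [280.4 231.2]
-9 -5 [280.4 228.2]
-9 0 [280.4 225.4]
0 -20 [280.4 252.9]
0 -10 [280.4 245.6]
0 -5 [280.4 242.3]
0 0 [280.4 239.1]
9 -20 [280.4 267.5]
9 -10 [280.4 259.6]
9 -5 [280.4 256. ]
9 0 [280.4 252.5]
[-1.08633710e-04 -7.45580752e-02 -1.81606213e-01]
```

Run:
```python
from h import *
c=arm.calibration('wrist')
from scipy.spatial.transform import Rotation as R
t=np.radians(-13.8);ex=np.array([np.cos(t),np.sin(t),0]);ey=np.array([-ex[1],ex[0],0])
for x,y,z in[(-58,-78,16),(-58,78,16),(-46,0,16),(-43,-64,14),(-43,0,14),(-43,0,0),(-15,0,14)]:
    print((x,y,z),proj(c,np.array([.496,.0344,0])+ex*x/1e3+ey*y/1e3+[0,0,z/1e3]).round(1))
a=arm.camera("wrist")[:,:,::-1];cv2.imwrite("pics/wrist4.png",a)
```

```text
(-58, -78, 16) [144.8 172.8]
(-58, 78, 16) [424.6 171.4]
(-46, 0, 16) [284.9 192.9]
(-43, -64, 14) [173.7 197.7]
(-43, 0, 14) [284.8 197.1]
(-43, 0, 0) [284.5 191.2]
(-15, 0, 14) [284.9 242.2]
```

View pics/wrist4.png

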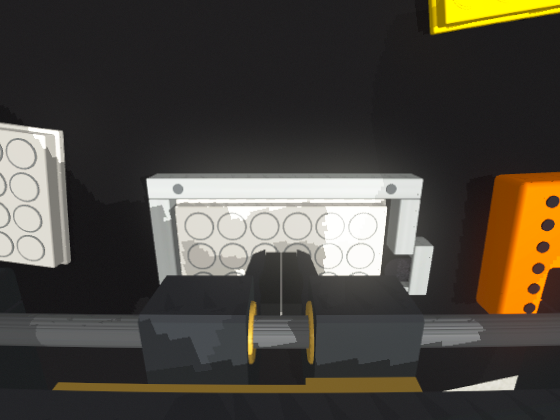

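The holder appears 271 px wide where 280 px was predicted, so the camera is about 6 mm higher than reported and the tip is really at about z = 15 mm. Contact should be close, so I'll continue in small steps.

```bash
f(){ sed -n 2p\;4p; }; python3 -m jog '[[0,0,0.2,0,0,0,1]]'|f; python3 -m jog '[[0,0,0.2,0,0,0,1]]'|f; python3 -m jog '[[0,0,0.2,0,0,0,1]]'|f;python3 -m jog '[[0,0,0.2,0,0,0,1]]'|f
```

```text
position: [0.4808, 0.0354, 0.0089]
contact_force: [0.8, 0.7, -0.9]
position: [0.4808, 0.0354, 0.0087]
contact_force: [-0.4, -0.2, 1.2]
position: [0.4808, 0.0354, 0.0085]
contact_force: [-0.5, -0.3, -0.2]
position: [0.4808, 0.0354, 0.0082]
contact_force: [-0.1, 1.3, 0.1]
```

```bash
f(){ sed -n 2p\;4p; }; python3 -m jog '[[0,0,0.2,0,0,0,1]]'|f; python3 -m jog '[[0,0,0.2,0,0,0,1]]'|f; python3 -m jog '[[0,0,0.2,0,0,0,1]]'|f;python3 -m jog '[[0,0,0.2,0,0,0,1]]'|f
```

```text
position: [0.4808, 0.0354, 0.008]
contact_force: [-0.4, -0.7, 0.0]
position: [0.4808, 0.0354, 0.0078]
contact_force: [1.0, 0.2, 0.7]
position: [0.4808, 0.0354, 0.0076]
contact_force: [-0.3, -0.2, -0.2]
position: [0.4808, 0.0354, 0.0073]
contact_force: [1.2, -0.0, 0.7]
```

```bash
f(){ sed -n 2p\;4p; }; python3 -m jog '[[0,0,0.2,0,0,0,1]]'|f; python3 -m jog '[[0,0,0.2,0,0,0,1]]'|f; python3 -m jog '[[0,0,0.2,0,0,0,1]]'|f
```

```text
position: [0.4808, 0.0354, 0.0071]
contact_force: [-0.4, -0.0, 0.6]
position: [0.4808, 0.0353, 0.0069]
contact_force: [1.0, -0.1, 0.1]
position: [0.4808, 0.0353, 0.0067]
contact_force: [-0.1, -0.2, -0.1]
```

```bash
python3 st.py
```

```text
t 6.45 p [0.4808 0.0353 0.0067] holder xy mm -14.9 -2.7 z 6.69
toolx yaw 75.91 tilt z [ 0.0034 -0.     -1.    ] F [-0.1  -0.16 -0.12] open 0.0001
```

Run:
```python
from h import *
c=arm.calibration('side')
for z in(.006,.014,.024,.034): print(z,proj(c,[.4808,.0354,z]).round(1),'corner front-ish',proj(c,[.4808-.009*.24-.01*.24,.0354-.019,z]).round(1))
t=np.radians(-13.8);ex=np.array([np.cos(t),np.sin(t),0]);ey=np.array([-ex[1],ex[0],0])
for x,y,z in[(-58,-78,16),(42,-78,16),(-58,78,16),(42,78,16),(-43,-64,14),(43,-64,14)]:
    print((x,y,z),proj(c,np.array([.496,.0344,0])+ex*x/1e3+ey*y/1e3+[0,0,z/1e3]).round(1))
b=arm.camera("side")[:,:,::-1]
cv2.imwrite("pics/side4.png",cv2.resize(b[155:230,255:345],None,fx=8,fy=8,interpolation=cv2.INTER_CUBIC))
```

```text
0.006 [288.  198.2] corner front-ish [289.5 201.7]
0.014 [288.  196.4] corner front-ish [289.5 199.9]
0.024 [288.  194.1] corner front-ish [289.5 197.6]
0.034 [288.  191.8] corner front-ish [289.5 195.3]
(-58, -78, 16) [281.1 212. ]
(42, -78, 16) [310.5 207. ]
(-58, 78, 16) [270.3 184. ]
(42, 78, 16) [297.8 179.6]
(-43, -64, 14) [284.5 209. ]
(43, -64, 14) [309.5 204.7]
```

View pics/side4.png

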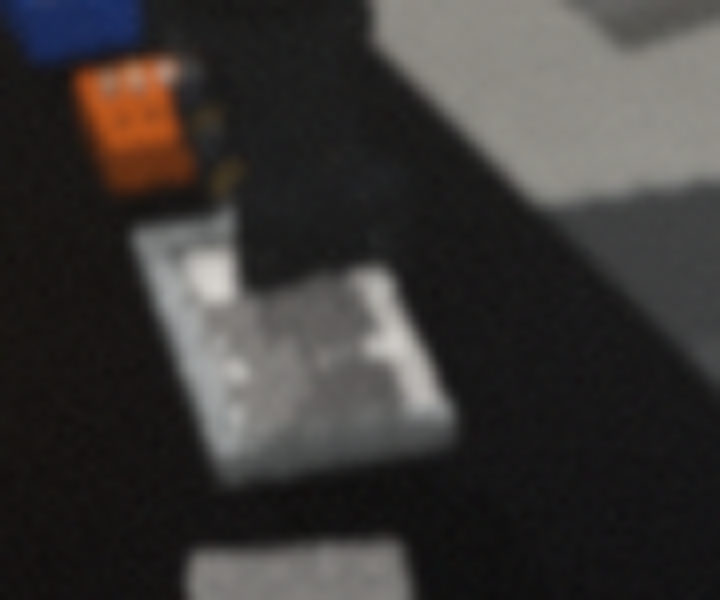

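The gripper body hides the fingers in the side view, so that check is inconclusive. I'll keep going down in fine steps with the force reading.

```bash
f(){ sed -n 2p\;4p; }; python3 -m jog '[[0,0,0.2,0,0,0,1]]'|f; python3 -m jog '[[0,0,0.2,0,0,0,1]]'|f; python3 -m jog '[[0,0,0.2,0,0,0,1]]'|f
```

```text
position: [0.4808, 0.0354, 0.0065]
contact_force: [-0.5, -0.1, 0.7]
position: [0.4808, 0.0354, 0.0062]
contact_force: [0.1, -0.7, -0.5]
position: [0.4808, 0.0354, 0.006]
contact_force: [1.0, 0.3, -0.1]
```

```bash
f(){ sed -n 2p\;4p; }; python3 -m jog '[[0,0,0.2,0,0,0,1]]'|f; python3 -m jog '[[0,0,0.2,0,0,0,1]]'|f
```

```text
position: [0.4808, 0.0354, 0.0058]
contact_force: [0.1, 0.6, -0.4]
position: [0.4808, 0.0354, 0.0056]
contact_force: [-0.2, 0.4, -0.1]
```

I'll check the real height with a PnP fit from the wrist picture.

Run:
```python
from h import *
a=arm.camera("wrist")[:,:,::-1]
cv2.imwrite("pics/wrist5.png",a)
cv2.imwrite("pics/wrist5a.png",cv2.resize(a[160:300,130:300],None,fx=4.4,fy=4.2,interpolation=cv2.INTER_CUBIC))
cv2.imwrite("pics/wrist5b.png",cv2.resize(a[160:300,270:440],None,fx=4.4,fy=4.2,interpolation=cv2.INTER_CUBIC))
```

```text
(no output)
```

View pics/wrist5a.png

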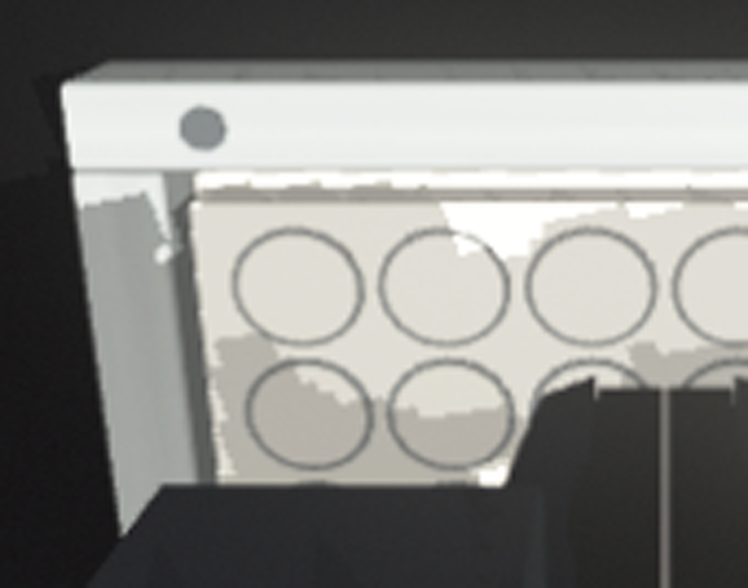

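View pics/wrist5b.png

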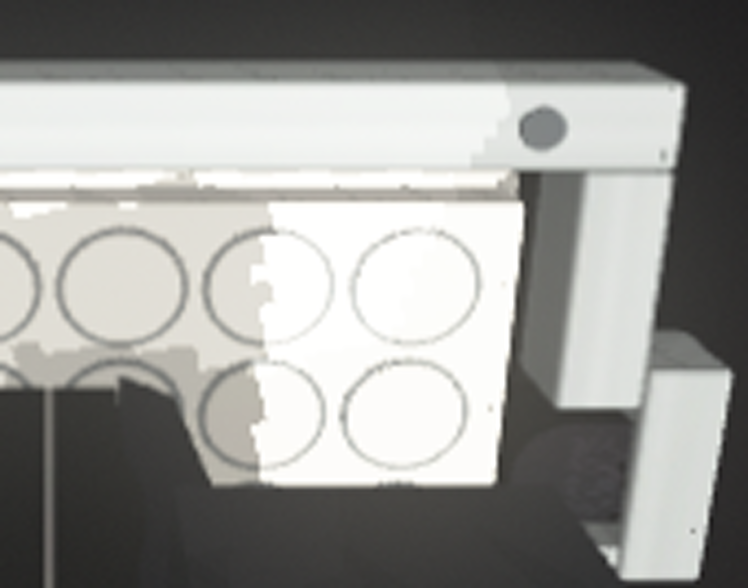

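The fit puts the TCP at roughly z ≈ 9 mm. The visible finger end (row 252) also projects shorter than the nominal TCP, so the tips may still be above the plate. I'll keep descending with a force guard between moves.

```bash
cat > g.py <<'E'
from bench import arm
import sys
s=arm.sense();f=s['contact_force'];print(round(s['position'][2]*1e3,2),f.round(2));sys.exit(abs(f[2])>2.2)
E
set -e; g(){ python3 g.py; }
python3 -m jog '[[0,0,0.3,0,0,0,1]]'>/dev/null;g
python3 -m jog '[[0,0,0.3,0,0,0,1]]'>/dev/null;g
python3 -m jog '[[0,0,0.3,0,0,0,1]]'>/dev/null;g
python3 -m jog '[[0,0,0.3,0,0,0,1]]'>/dev/null;g
python3 -m jog '[[0,0,0.3,0,0,0,1]]'>/dev/null;g
python3 -m jog '[[0,0,0.3,0,0,0,1]]'>/dev/null;g
python3 -m jog '[[0,0,0.3,0,0,0,1]]'>/dev/null;g
python3 -m jog '[[0,0,0.3,0,0,0,1]]'>/dev/null;g
```

```text
5.24 [-0.21 -0.15 -0.07]False
```

```bash
sed -i 's/sys.exit(\(.*\))$/sys.exit(int(\1))/' g.py
set -e; g(){ python3 g.py; }
python3 -m jog '[[0,0,0.3,0,0,0,1]]'>/dev/null;g
python3 -m jog '[[0,0,0.3,0,0,0,1]]'>/dev/null;g
python3 -m jog '[[0,0,0.3,0,0,0,1]]'>/dev/null;g
python3 -m jog '[[0,0,0.3,0,0,0,1]]'>/dev/null;g
python3 -m jog '[[0,0,0.3,0,0,0,1]]'>/dev/null;g
python3 -m jog '[[0,0,0.3,0,0,0,1]]'>/dev/null;g
python3 -m jog '[[0,0,0.3,0,0,0,1]]'>/dev/null;g
python3 -m jog '[[0,0,0.3,0,0,0,1]]'>/dev/null;g
```

```text
4.9 [ 0.42 -0.12  0.16]
4.57 [ 0.46 -0.5   0.13]
4.23 [ 0.37 -0.09  0.05]
3.9 [ 0.21  0.25 -0.04]
3.58 [ 0.23  0.52 -0.41]
3.23 [ 0.03 -0.39 -0.45]
2.9 [ 1.01 -0.4  -0.43]
2.57 [ 0.36 -0.03  0.22]
```

```bash
set -e; g(){ python3 g.py; }
python3 -m jog '[[0,0,0.3,0,0,0,1]]'>/dev/null;g
python3 -m jog '[[0,0,0.3,0,0,0,1]]'>/dev/null;g
python3 -m jog '[[0,0,0.3,0,0,0,1]]'>/dev/null;g
python3 -m jog '[[0,0,0.3,0,0,0,1]]'>/dev/null;g
python3 -m jog '[[0,0,0.3,0,0,0,1]]'>/dev/null;g
python3 -m jog '[[0,0,0.3,0,0,0,1]]'>/dev/null;g
python3 -m jog '[[0,0,0.3,0,0,0,1]]'>/dev/null;g
python3 -m jog '[[0,0,0.3,0,0,0,1]]'>/dev/null;g
python3 - <<'E'
from h import *
a=arm.camera("wrist")[:,:,::-1]
cv2.imwrite("pics/wrist6.png",cv2.resize(a[160:300,210:380],None,fx=4.4,fy=4.2,interpolation=cv2.INTER_CUBIC))
E
```

```text
2.23 [ 0.07  0.91 -0.09]
1.89 [-0.37 -0.61  0.03]
1.55 [1.12 0.82 0.12]
1.22 [-0.04 -0.    0.48]
0.91 [ 0.61  0.76 -0.79]
0.57 [ 1.08 -0.61  0.51]
0.24 [ 0.38 -0.96  0.2 ]
-0.12 [-0.28 -0.31  0.08]
```

View pics/wrist6.png

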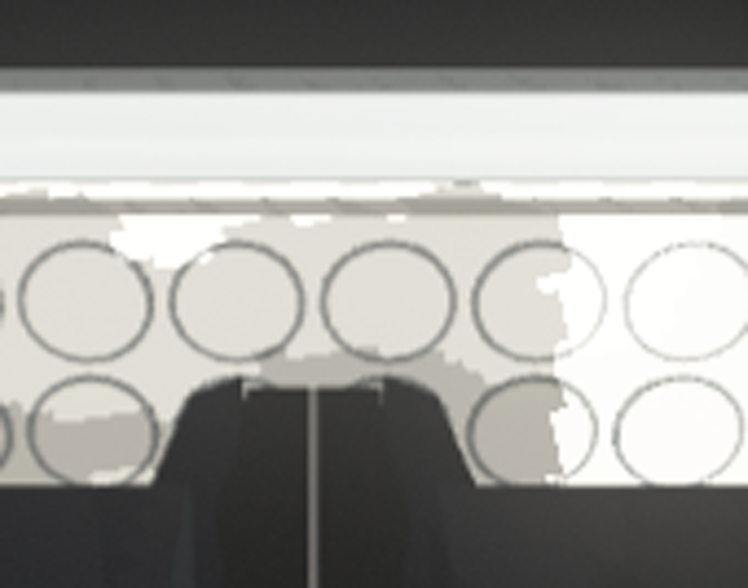

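Still no force. The finger's shadow is closing in on the tip outline (crop row 350 against 380), so the tips are still above the plate. I'll continue.

```bash
set -e; g(){ python3 g.py; }
python3 -m jog '[[0,0,0.3,0,0,0,1]]'>/dev/null;g
python3 -m jog '[[0,0,0.3,0,0,0,1]]'>/dev/null;g
python3 -m jog '[[0,0,0.3,0,0,0,1]]'>/dev/null;g
python3 -m jog '[[0,0,0.3,0,0,0,1]]'>/dev/null;g
python3 -m jog '[[0,0,0.3,0,0,0,1]]'>/dev/null;g
python3 -m jog '[[0,0,0.3,0,0,0,1]]'>/dev/null;g
python3 -m jog '[[0,0,0.3,0,0,0,1]]'>/dev/null;g
python3 -m jog '[[0,0,0.3,0,0,0,1]]'>/dev/null;g
python3 -m jog '[[0,0,0.3,0,0,0,1]]'>/dev/null;g
python3 -m jog '[[0,0,0.3,0,0,0,1]]'>/dev/null;g
```

```text
-0.44 [0.28 0.7  0.21]
-0.79 [-0.16  0.63 -0.22]
-1.11 [-0.32 -0.12  0.96]
-1.44 [-0.78 -0.11 -0.4 ]
-1.77 [-0.32 -0.01 -0.27]
-2.1 [ 0.67  0.01 -0.12]
-2.42 [-0.97 -0.12  0.07]
-2.76 [-0.16  0.05  0.84]
-3.11 [ 0.18 -0.88 -0.43]
-3.46 [ 0.13 -0.52  0.43]
```

Run:
```python
from h import *
a=arm.camera("wrist")[:,:,::-1]
cv2.imwrite("pics/wrist7.png",a)
cv2.imwrite("pics/wrist7c.png",cv2.resize(a[160:300,210:380],None,fx=4.4,fy=4.2,interpolation=cv2.INTER_CUBIC))
print(arm.sense()['time'])
```

```text
9.3167
```

View pics/wrist7c.png

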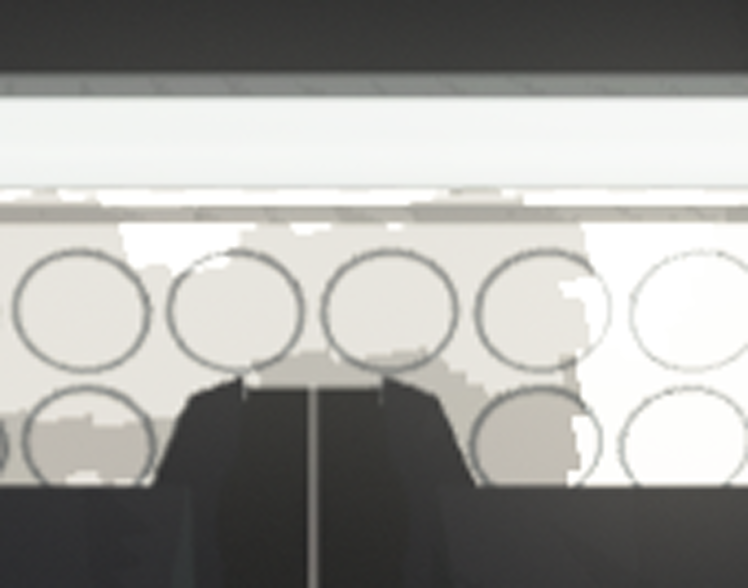

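View pics/wrist7.png

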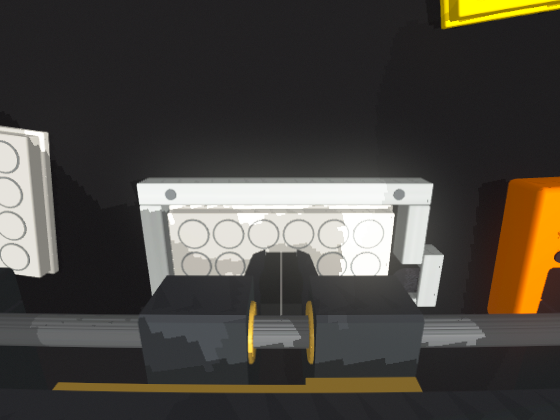

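No contact yet: from the well positions, the tip outline still appears ahead of where it will touch, by about 10 mm of descent. I'll continue with the guard.

```bash
set -e; g(){ python3 g.py; }
python3 -m jog '[[0,0,0.3,0,0,0,1]]'>/dev/null;g
python3 -m jog '[[0,0,0.3,0,0,0,1]]'>/dev/null;g
python3 -m jog '[[0,0,0.3,0,0,0,1]]'>/dev/null;g
python3 -m jog '[[0,0,0.3,0,0,0,1]]'>/dev/null;g
python3 -m jog '[[0,0,0.3,0,0,0,1]]'>/dev/null;g
python3 -m jog '[[0,0,0.3,0,0,0,1]]'>/dev/null;g
python3 -m jog '[[0,0,0.3,0,0,0,1]]'>/dev/null;g
python3 -m jog '[[0,0,0.3,0,0,0,1]]'>/dev/null;g
python3 -m jog '[[0,0,0.3,0,0,0,1]]'>/dev/null;g
python3 -m jog '[[0,0,0.3,0,0,0,1]]'>/dev/null;g
python3 -m jog '[[0,0,0.3,0,0,0,1]]'>/dev/null;g
python3 -m jog '[[0,0,0.3,0,0,0,1]]'>/dev/null;g
python3 -m jog '[[0,0,0.3,0,0,0,1]]'>/dev/null;g
python3 -m jog '[[0,0,0.3,0,0,0,1]]'>/dev/null;g
python3 -m jog '[[0,0,0.3,0,0,0,1]]'>/dev/null;g
python3 -m jog '[[0,0,0.3,0,0,0,1]]'>/dev/null;g
python3 -m jog '[[0,0,0.3,0,0,0,1]]'>/dev/null;g
python3 -m jog '[[0,0,0.3,0,0,0,1]]'>/dev/null;g
```

```text
-3.79 [-0.31  0.48 -0.03]
-4.12 [0.59 0.83 0.14]
-4.44 [0.31 0.63 0.11]
-4.78 [ 0.25 -0.21  0.87]
-5.1 [ 0.14  0.49 -0.26]
-5.45 [-0.32 -0.2  -0.03]
-5.77 [-0.02  0.55  1.02]
-6.13 [-0.45 -0.22 -0.16]
-6.45 [ 0.22 -0.13  0.18]
-6.77 [-0.79  0.02 -0.61]
-7.1 [ 0.33 -0.01  0.05]
-7.45 [-0.51 -0.16 -0.84]
-7.8 [ 0.25  0.3  -0.06]
-8.12 [-0.32  0.62 -0.09]
-8.45 [-0.48 -0.03 -0.11]
-8.78 [0.59 0.12 0.13]
-9.1 [ 0.38  0.3  -1.16]
-9.44 [-0.63 -0.63  0.1 ]
```

Run:
```python
from h import *
a=arm.camera("wrist")[:,:,::-1]
cv2.imwrite("pics/wrist8.png",a)
cv2.imwrite("pics/wrist8c.png",cv2.resize(a[160:300,210:380],None,fx=4.4,fy=4.2,interpolation=cv2.INTER_CUBIC))
b=arm.camera("side")[:,:,::-1]
cv2.imwrite("pics/side8.png",cv2.resize(b[100:240,220:360],None,fx=4.2,fy=4.2,interpolation=cv2.INTER_CUBIC))
```

```text
(no output)
```

View pics/wrist8.png

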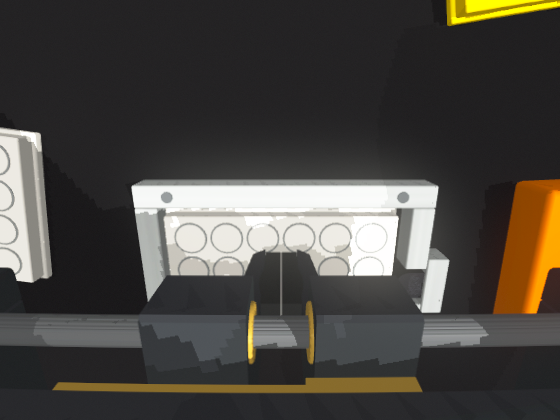

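View pics/wrist8c.png

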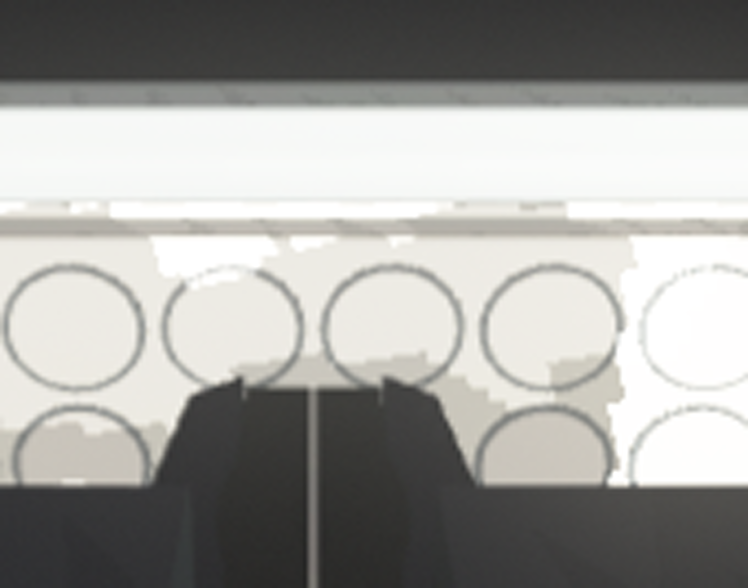

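View pics/side8.png

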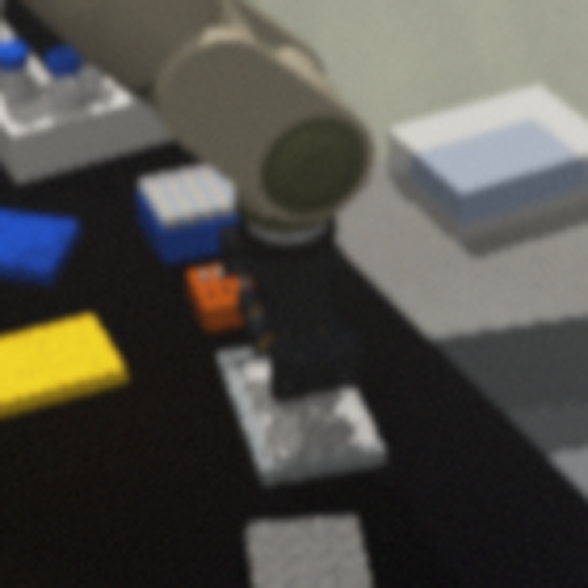

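The tip outline (crop row 385) now sits about 14 px below the first well row's centres. From the parallax, the gap is still about 7 to 14 mm. I'll continue with the guard.

```bash
set -e; g(){ python3 g.py; }
python3 -m jog '[[0,0,0.3,0,0,0,1]]'>/dev/null;g
python3 -m jog '[[0,0,0.3,0,0,0,1]]'>/dev/null;g
python3 -m jog '[[0,0,0.3,0,0,0,1]]'>/dev/null;g
python3 -m jog '[[0,0,0.3,0,0,0,1]]'>/dev/null;g
python3 -m jog '[[0,0,0.3,0,0,0,1]]'>/dev/null;g
python3 -m jog '[[0,0,0.3,0,0,0,1]]'>/dev/null;g
python3 -m jog '[[0,0,0.3,0,0,0,1]]'>/dev/null;g
python3 -m jog '[[0,0,0.3,0,0,0,1]]'>/dev/null;g
python3 -m jog '[[0,0,0.3,0,0,0,1]]'>/dev/null;g
python3 -m jog '[[0,0,0.3,0,0,0,1]]'>/dev/null;g
python3 -m jog '[[0,0,0.3,0,0,0,1]]'>/dev/null;g
python3 -m jog '[[0,0,0.3,0,0,0,1]]'>/dev/null;g
python3 -m jog '[[0,0,0.3,0,0,0,1]]'>/dev/null;g
python3 -m jog '[[0,0,0.3,0,0,0,1]]'>/dev/null;g
python3 -m jog '[[0,0,0.3,0,0,0,1]]'>/dev/null;g
python3 -m jog '[[0,0,0.3,0,0,0,1]]'>/dev/null;g
python3 -m jog '[[0,0,0.3,0,0,0,1]]'>/dev/null;g
python3 -m jog '[[0,0,0.3,0,0,0,1]]'>/dev/null;g
```

```text
-9.75 [ 0.91 -0.12 -0.18]
-10.05 [ 0.06  0.77 -1.01]
-10.38 [-0.31  0.55  0.08]
-10.71 [-0.67  0.33  0.75]
-11.03 [ 0.27  0.04 -0.6 ]
-11.39 [ 0.21 -1.37 -0.45]
-11.7 [ 1.13 -0.04 -0.66]
-12.06 [ 0.37 -0.49 -0.01]
-12.37 [-1.09  0.64  0.31]
-12.71 [-0.11  0.45  0.39]
-13.06 [-0.43  0.04 -0.13]
-13.38 [-0.3  -0.49 -0.25]
-13.72 [ 1.72  0.01 -0.12]
-14.04 [ 0.26  0.09 -0.48]
-14.39 [ 0.18 -0.34 -0.2 ]
-14.72 [-0.17 -0.27 -0.77]
-15.05 [-0.12  0.39  1.25]
-15.39 [-0.11  0.1   0.35]
```

Run:
```python
from h import *
a=arm.camera("wrist")[:,:,::-1]
cv2.imwrite("pics/wrist9.png",cv2.resize(a[160:300,210:380],None,fx=4.4,fy=4.2,interpolation=cv2.INTER_CUBIC))
```

```text
(no output)
```

View pics/wrist9.png

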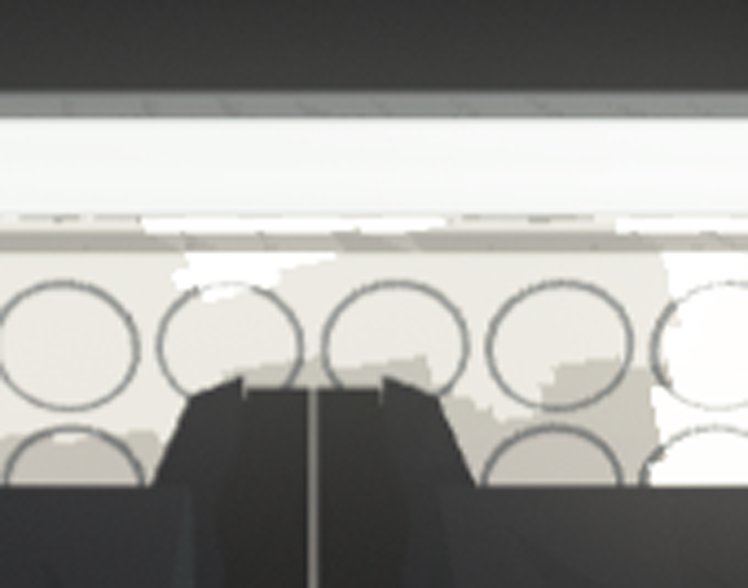

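```bash
set -e; g(){ python3 g.py; }
python3 -m jog '[[0,0,0.3,0,0,0,1]]'>/dev/null;g
python3 -m jog '[[0,0,0.3,0,0,0,1]]'>/dev/null;g
python3 -m jog '[[0,0,0.3,0,0,0,1]]'>/dev/null;g
python3 -m jog '[[0,0,0.3,0,0,0,1]]'>/dev/null;g
python3 -m jog '[[0,0,0.3,0,0,0,1]]'>/dev/null;g
python3 -m jog '[[0,0,0.3,0,0,0,1]]'>/dev/null;g
python3 -m jog '[[0,0,0.3,0,0,0,1]]'>/dev/null;g
python3 -m jog '[[0,0,0.3,0,0,0,1]]'>/dev/null;g
python3 -m jog '[[0,0,0.3,0,0,0,1]]'>/dev/null;g
python3 -m jog '[[0,0,0.3,0,0,0,1]]'>/dev/null;g
python3 -m jog '[[0,0,0.3,0,0,0,1]]'>/dev/null;g
python3 -m jog '[[0,0,0.3,0,0,0,1]]'>/dev/null;g
python3 -m jog '[[0,0,0.3,0,0,0,1]]'>/dev/null;g
python3 -m jog '[[0,0,0.3,0,0,0,1]]'>/dev/null;g
python3 -m jog '[[0,0,0.3,0,0,0,1]]'>/dev/null;g
python3 -m jog '[[0,0,0.3,0,0,0,1]]'>/dev/null;g
python3 -m jog '[[0,0,0.3,0,0,0,1]]'>/dev/null;g
python3 -m jog '[[0,0,0.3,0,0,0,1]]'>/dev/null;g
```

```text
-15.75 [-0.38  0.23  0.35]
-16.06 [0.15 0.27 0.06]
-16.39 [ 0.24 -0.71 -0.45]
-16.73 [ 0.31 -0.08 -0.41]
-17.06 [-0.02 -0.92 -0.02]
-17.4 [ 0.01 -0.04 -0.03]
-17.72 [-0.89 -0.72 -0.48]
-18.05 [0.24 0.48 0.59]
-18.4 [ 0.42  0.11 -0.44]
-18.73 [ 0.12  0.34 -0.11]
-19.04 [ 0.62 -0.65 -0.62]
-19.38 [0.16 0.49 0.33]
-19.73 [-0.37 -0.73  0.12]
-20.07 [-0.35 -0.67  0.02]
-20.39 [0.41 0.   0.21]
-20.74 [-0.25 -0.12  0.89]
-20.87 [-1.78 -0.03  6.28]
```

Contact came at a reported z of -20.75 mm, with 6.3 N. The fingers therefore end about 35 mm short of the reported TCP, which explains the outline. Now I'll test the press level.

```bash
python3 -m jog '[[0,0,0.3,0,0,0,1]]'>/dev/null;python3 g.py;python3 -m jog '[[0,0,0.3,0,0,0,1]]'>/dev/null;python3 g.py
```

```text
-20.91 [-3.42  0.17  6.72]
-20.87 [-1.19  0.6   4.92]
```

The force is stable at about 6 N for 0.3 mm, so the press regulates itself. I'll go to about 0.5 mm and start to drag.

```bash
python3 -m jog '[[0,0,0.5,0,0,0,1]]'>/dev/null;python3 g.py;python3 -m jog '[[0,0,0.5,0,0,0,1]]'>/dev/null;python3 g.py;python3 -m jog '[[0,1,0.5,0,0,0,1]]'>/dev/null;python3 g.py;python3 -m jog '[[0,2,0.5,0,0,0,1]]'>/dev/null;python3 g.py;python3 st.py
```

```text
-20.9 [-3.68  0.07 10.62]
-20.87 [-2.49  0.76  8.2 ]
-20.88 [-5.62  0.85 11.25]
-20.89 [-5.09  0.24 10.33]
t 14.38 p [ 0.4828  0.0349 -0.0209] holder xy mm -12.9 -2.7 z -20.89
toolx yaw 75.96 tilt z [ 6.e-04  0.e+00 -1.e+00] F [-5.09  0.24 10.33] open 0.0007
```

```bash
python3 -m jog '[[0,2,0.6,0,0,0,1],[0,2,0.6,0,0,0,1]]'>/dev/null;python3 g.py;python3 -m jog '[[0,2,0.6,0,0,0,1],[0,2,0.6,0,0,0,1]]'>/dev/null;python3 g.py;python3 st.py;python3 - <<'E'
from h import *
a=arm.camera("wrist")[:,:,::-1]
cv2.imwrite("pics/wrist10.png",cv2.resize(a[160:300,130:430],None,fx=2.6,fy=2.6,interpolation=cv2.INTER_CUBIC))
E
```

```text
-20.91 [-6.76 -0.22 13.06]
-20.89 [-6.66  0.21 12.26]
t 14.72 p [ 0.4883  0.0335 -0.0209] holder xy mm -7.2 -2.7 z -20.89
toolx yaw 76.02 tilt z [-5.3e-03  6.0e-04 -1.0e+00] F [-6.66  0.21 12.26] open 0.0004
```

View pics/wrist10.png

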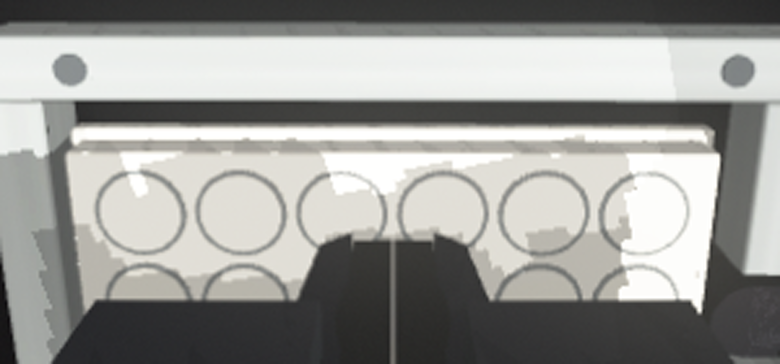

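The plate follows: a dark gap has opened behind it (crop rows 102–125), and the wells stay fixed relative to the tip. I'll continue.

```bash
set -e; k(){ python3 - <<'E'
from bench import arm
import sys
s=arm.sense();f=s['contact_force'];print(s['position'].round(4),f.round(2));sys.exit(int(f[2]>18 or f[2]<6))
E
}
python3 -m jog '[[0,2.5,0.6,0,0,0,1],[0,2.5,0.6,0,0,0,1]]'>/dev/null;k
python3 -m jog '[[0,2.5,0.6,0,0,0,1],[0,2.5,0.6,0,0,0,1]]'>/dev/null;k
python3 -m jog '[[0,2.5,0.6,0,0,0,1],[0,2.5,0.6,0,0,0,1]]'>/dev/null;k
python3 -m jog '[[0,2.5,0.6,0,0,0,1],[0,2.5,0.6,0,0,0,1]]'>/dev/null;k
python3 st.py;python3 - <<'E'
from h import *
a=arm.camera("wrist")[:,:,::-1]
cv2.imwrite("pics/wrist11.png",a)
E
```

```text
[ 0.4926  0.0325 -0.0209] [-5.67  1.03 11.89]
[ 0.4967  0.0317 -0.0209] [-5.12  0.82 10.76]
[ 0.5009  0.0308 -0.0209] [-5.13  0.77 10.58]
[ 0.5051  0.0298 -0.0209] [-5.55  0.22 10.96]
t 15.43 p [ 0.5051  0.0298 -0.0209] holder xy mm 10.0 -2.3 z -20.87
toolx yaw 76.13 tilt z [-0.0134  0.0019 -0.9999] F [-5.55  0.22 10.96] open 0.0005
```

View pics/wrist11.png

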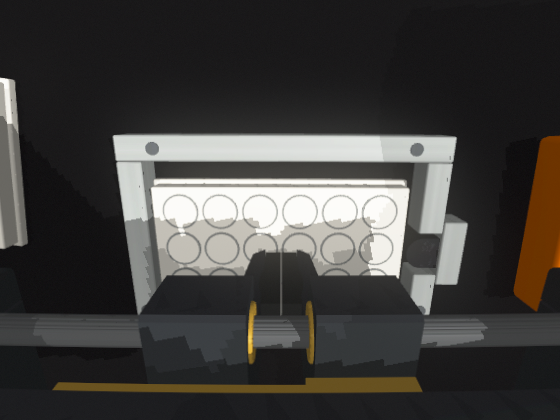

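The fingertips slipped: they have moved about 16 mm forward on the plate (row 252 now lies at the second well row), because about 10.7 N was too light. I'll press at about 15 N and correct the small tilt.

```bash
cat > k.py <<'E'
from bench import arm
import sys
s=arm.sense();f=s['contact_force'];print(s['position'].round(4),f.round(2));sys.exit(int(f[2]>19 or f[2]<6))
E
set -e; k(){ python3 k.py; }
python3 -m jog '[[0,0,0.6,-0.4,0,0,1]]'>/dev/null;k
python3 -m jog '[[0,0.5,0.7,-0.4,0,0,1]]'>/dev/null;k
python3 -m jog '[[0,1,0.75,-0.1,0,0,1]]'>/dev/null;k
python3 -m jog '[[0,2,0.8,-0.1,0,0,1]]'>/dev/null;k
python3 -m jog '[[0,2,0.8,-0.1,0,0,1]]'>/dev/null;k
python3 -m jog '[[0,2,0.8,-0.1,0,0,1]]'>/dev/null;k
python3 -m jog '[[0,2,0.8,-0.1,0,0,1]]'>/dev/null;k
python3 st.py
```

```text
[ 0.5059  0.0297 -0.0208] [-2.22  0.16  7.66]
[ 0.5061  0.0296 -0.0209] [-7.56  0.95 13.56]
[ 0.5066  0.0295 -0.0209] [-6.1   0.71 13.78]
[ 0.5079  0.0291 -0.0209] [-6.95  0.04 14.07]
[ 0.5094  0.0288 -0.0209] [-7.57  0.75 13.69]
[ 0.5109  0.0284 -0.0209] [-6.44  0.35 13.93]
[ 0.5124  0.028  -0.0209] [-7.23 -0.73 14.07]
t 16.07 p [ 0.5124  0.028  -0.0209] holder xy mm 17.5 -2.3 z -20.89
toolx yaw 76.23 tilt z [ 0.0034 -0.0037 -1.    ] F [-7.23 -0.73 14.07] open 0.0003
```

```bash
python3 -m jog '[[0,2.5,0.85,-0.05,0,0,1],[0,2.5,0.85,-0.05,0,0,1],[0,2.5,0.85,-0.05,0,0,1]]'>/dev/null;python3 k.py
python3 - <<'E'
from h import *
a=arm.camera("wrist")[:,:,::-1]
cv2.imwrite("pics/wrist12.png",a)
E
```

```text
[ 0.5184  0.0265 -0.0209] [-7.13  0.25 13.6 ]
```

View pics/wrist12.png

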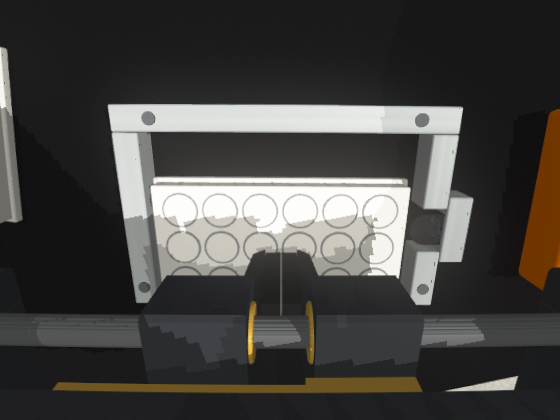

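The plate sticks now: the well rows are fixed at row 210 and the gap to the rear wall has grown from 23 to 52 px. I'll continue to a slide of about 70 mm.

```bash
set -e; k(){ python3 k.py; }
python3 -m jog '[[0,3,0.9,-0.05,0,0,1],[0,3,0.9,-0.05,0,0,1],[0,3,0.9,-0.05,0,0,1]]'>/dev/null;k
python3 -m jog '[[0,3,0.9,-0.05,0,0,1],[0,3,0.9,-0.05,0,0,1],[0,3,0.9,-0.05,0,0,1]]'>/dev/null;k
python3 -m jog '[[0,3,0.9,-0.05,0,0,1],[0,3,0.9,-0.05,0,0,1],[0,3,0.9,-0.05,0,0,1]]'>/dev/null;k
python3 st.py
python3 - <<'E'
from h import *
a=arm.camera("wrist")[:,:,::-1]
cv2.imwrite("pics/wrist13.png",a)
E
```

```text
[ 0.5264  0.0245 -0.0209] [-6.83 -0.21 14.81]
[ 0.5342  0.0226 -0.0209] [-6.46  1.02 13.45]
[ 0.5421  0.0208 -0.0209] [-4.8   0.07 11.66]
t 17.12 p [ 0.5421  0.0208 -0.0209] holder xy mm 48.0 -2.2 z -20.9
toolx yaw 76.44 tilt z [ 0.0011 -0.0058 -1.    ] F [-4.8   0.07 11.66] open 0.0006
```

View pics/wrist13.png

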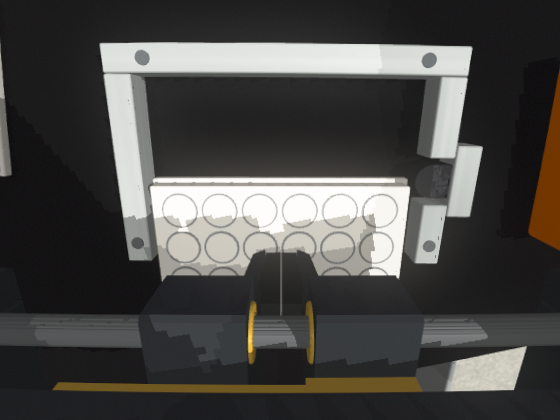

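The plate is riding along with its rear edge passing the nose (nose at about (432,178), rear edge at row 180). I'll drag further towards the edge.

```bash
set -e; k(){ python3 k.py; }
python3 -m jog '[[0,3,0.9,-0.05,0,0,1],[0,3,0.9,-0.05,0,0,1],[0,3,0.9,-0.05,0,0,1]]'>/dev/null;k
python3 -m jog '[[0,3,0.9,-0.05,0,0,1],[0,3,0.9,-0.05,0,0,1],[0,3,0.9,-0.05,0,0,1]]'>/dev/null;k
python3 -m jog '[[0,3,0.9,-0.05,0,0,1],[0,3,0.9,-0.05,0,0,1],[0,3,0.9,-0.05,0,0,1]]'>/dev/null;k
python3 -m jog '[[0,3,0.9,-0.05,0,0,1],[0,3,0.9,-0.05,0,0,1],[0,3,0.9,-0.05,0,0,1]]'>/dev/null;k
python3 -m jog '[[0,3,0.9,-0.05,0,0,1],[0,3,0.9,-0.05,0,0,1],[0,3,0.9,-0.05,0,0,1]]'>/dev/null;k
python3 st.py
python3 - <<'E'
from h import *
a=arm.camera("wrist")[:,:,::-1]
cv2.imwrite("pics/wrist14.png",a)
E
```

```text
[ 0.5528  0.0181 -0.0209] [-2.49  0.3   9.08]
[ 0.5632  0.0158 -0.0208] [-2.88  0.63  8.74]
[ 0.5736  0.0136 -0.0208] [-2.98  1.08  7.78]
[ 0.5839  0.0113 -0.0207] [-1.98  0.4   8.  ]
[ 0.5943  0.0091 -0.0207] [-1.51  0.26  7.71]
t 18.42 p [ 0.5943  0.0091 -0.0207] holder xy mm 101.5 -1.1 z -20.7
toolx yaw 76.49 tilt z [ 0.0296 -0.0119 -0.9995] F [-1.51  0.26  7.71] open 0.0004
```

View pics/wrist14.png

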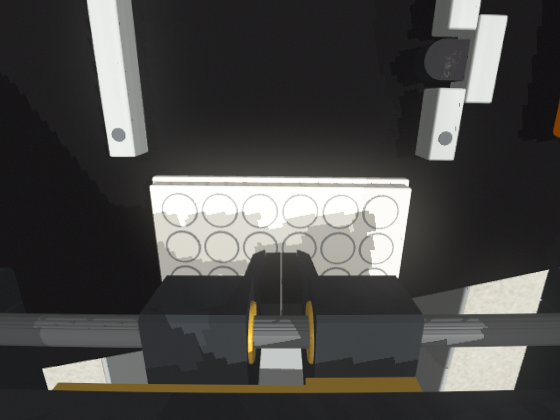

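The plate is fully out, square and flat, with the fingers near its middle and the bench edge ahead. I'll lift, correct the tilt, and move behind the plate's rear edge.

```bash
python3 -m jog '[[0,0,-3,0,0,0,1],[0,0,-8,0,0,0,1],[0,0,-10,0.8,0,0,1],[0,-10,-5,0.8,0,0,1],[0,-20,0,0,0,0,1],[0,-20,0,0,0,0,1],[0,-17,0,0,0,0,1],[0,0,0,0,0,0,1],[0,0,0,0,0,0,1]]'
python3 st.py "[30,-1,-28]"
python3 - <<'E'
from h import *
cv2.imwrite("pics/wrist15.png",arm.camera("wrist")[:,:,::-1])
a=arm.camera("top")[:,:,::-1]
cv2.imwrite("pics/top15.png",cv2.resize(a[90:240,200:360],None,fx=4,fy=4,interpolation=cv2.INTER_CUBIC))
E
```

```text
time: 19.22
position: [0.5236, 0.0261, 0.0083]
orientation: [0.785, 0.619, -0.001, 0.002]
contact_force: [0.8, 0.7, -0.2]
opening: 0.0004
t 19.22 p [0.5236 0.0261 0.0083] holder xy mm 28.7 -1.5 z 8.28
toolx yaw 76.48 tilt z [ 6.0e-04 -4.9e-03 -1.0e+00] F [ 0.84  0.66 -0.2 ] open 0.0004
tool delta mm [ 0.6  1.2 36.3]
```

View pics/wrist15.png

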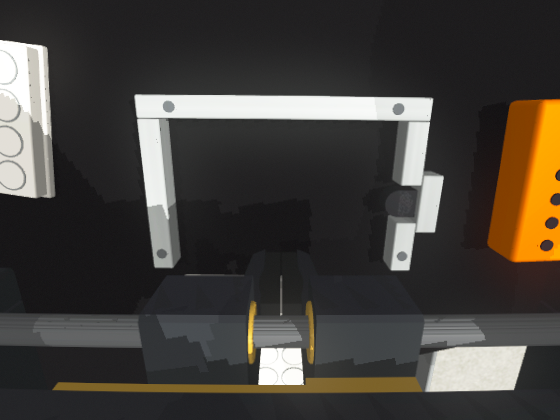

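View pics/top15.png

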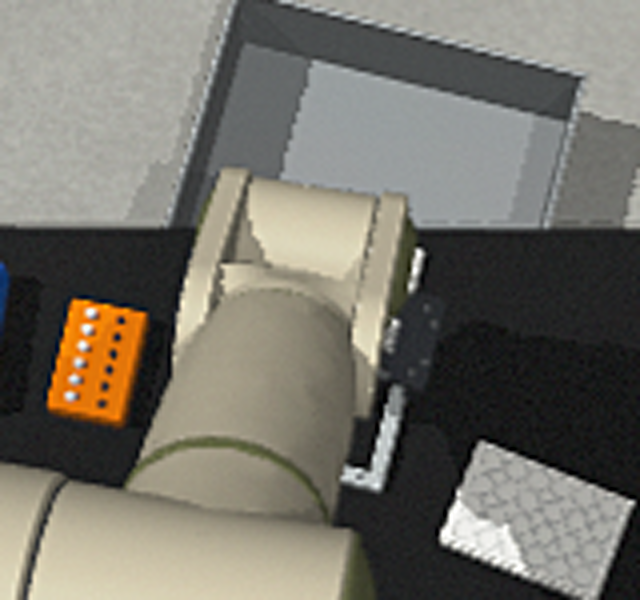

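Run:
```python
from h import *
c=arm.calibration('wrist')
t=np.radians(-13.8);ex=np.array([np.cos(t),np.sin(t),0])
for uv,z in(((210,275),.014),((210,275),0),((155,267),.016),((400,270),.016)): print(uv,z,((onz(c,uv,z)-[.496,.0344,0])@ex*1e3).round(1))
```

```text
(210, 275) 0.014 51.2
(210, 275) 0 58.9
(155, 267) 0.016 45.0
(400, 270) 0.016 46.0
```

The plate's rear edge is at holder x ≈ 48–57 mm and the finger front face at about 38 mm, so there is room to descend behind it.

```bash
set -e; python3 -m jog '[[0,0,8,0,0,0,1],[0,0,8,0,0,0,1],[0,0,6,0,0,0,1],[0,0,0,0,0,0,1]]'>/dev/null; python3 g.py
python3 -m jog '[[0,0,3,0,0,0,1],[0,0,3,0,0,0,1]]'>/dev/null; python3 g.py
python3 -m jog '[[0,0,2,0,0,0,1],[0,0,2,0,0,0,1]]'>/dev/null; python3 g.py
python3 -m jog '[[0,0,2,0,0,0,1],[0,0,1,0,0,0,1],[0,0,0,0,0,0,1]]'>/dev/null; python3 g.py; python3 st.py
```

```text
-16.49 [-1.09 -0.05  0.43]
-23.51 [-0.05  0.74  0.08]
-28.28 [-0.56 -0.37  0.62]
-31.87 [-0.47  0.93  0.24]
t 20.23 p [ 0.5262  0.0249 -0.0319] holder xy mm 31.6 -2.0 z -31.87
toolx yaw 76.43 tilt z [ 7.0e-04 -4.9e-03 -1.0e+00] F [-0.47  0.93  0.24] open 0.0008
```

```bash
set -e; k(){ python3 - <<'E'
from bench import arm
import sys
s=arm.sense();f=s['contact_force'];print(round(s['time'],2),s['position'].round(4),f.round(2));sys.exit(int(abs(f).max()>6))
E
}
python3 -m jog '[[0,0,-3,0,0,0,1],[0,2,0,0,0,0,1],[0,3,0,0,0,0,1]]'>/dev/null;k
python3 -m jog '[[0,4,0,0,0,0,1],[0,4,0,0,0,0,1],[0,4,0,0,0,0,1]]'>/dev/null;k
python3 -m jog '[[0,4,0,0,0,0,1],[0,4,0,0,0,0,1],[0,4,0,0,0,0,1]]'>/dev/null;k
python3 -m jog '[[0,4,0,0,0,0,1],[0,4,0,0,0,0,1],[0,4,0,0,0,0,1]]'>/dev/null;k
python3 st.py
python3 - <<'E'
from h import *
cv2.imwrite("pics/wrist16.png",arm.camera("wrist")[:,:,::-1])
a=arm.camera("top")[:,:,::-1]
cv2.imwrite("pics/top16.png",cv2.resize(a[90:240,200:360],None,fx=4,fy=4,interpolation=cv2.INTER_CUBIC))
E
```

```text
20.48 [ 0.5311  0.0238 -0.0283] [ 0.49  0.28 -0.13]
20.73 [ 0.5443  0.0207 -0.0277] [ 0.46 -0.46  0.07]
20.98 [ 0.5575  0.0175 -0.0277] [-0.13 -0.53  0.15]
21.23 [ 0.5705  0.0143 -0.0278] [-0.19  0.75 -0.18]
t 21.23 p [ 0.5705  0.0143 -0.0278] holder xy mm 77.1 -1.8 z -27.84
toolx yaw 76.43 tilt z [ 0.0016 -0.0051 -1.    ] F [-0.19  0.75 -0.18] open 0.0003
```

View pics/wrist16.png

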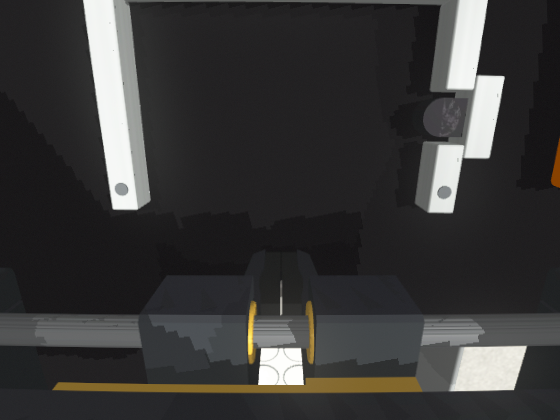

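View pics/top16.png

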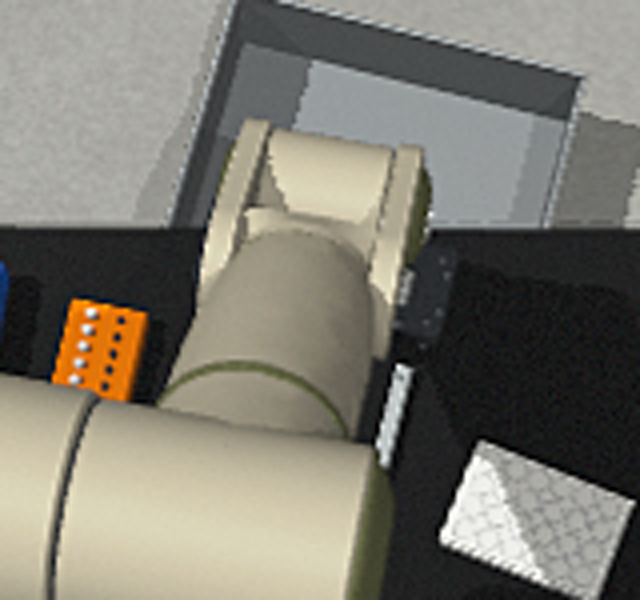

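The plate is ahead of the fingers (white in the gap at (281,365)). I'll push on until it goes over.

```bash
k(){ python3 - <<'E'
from bench import arm
import sys
s=arm.sense();f=s['contact_force'];print(round(s['time'],2),s['position'].round(4),f.round(2));sys.exit(int(abs(f).max()>6))
E
}
set -e
python3 -m jog '[[0,4,0,0,0,0,1],[0,4,0,0,0,0,1],[0,4,0,0,0,0,1]]'>/dev/null;k
python3 -m jog '[[0,4,0,0,0,0,1],[0,4,0,0,0,0,1],[0,4,0,0,0,0,1]]'>/dev/null;k
python3 -m jog '[[0,4,0,0,0,0,1],[0,4,0,0,0,0,1],[0,4,0,0,0,0,1]]'>/dev/null;k
python3 -m jog '[[0,4,0,0,0,0,1],[0,0,0,0,0,0,1],[0,0,0,0,0,0,1]]'>/dev/null;k
python3 st.py
python3 - <<'E'
from h import *
cv2.imwrite("pics/wrist17.png",arm.camera("wrist")[:,:,::-1])
a=arm.camera("top")[:,:,::-1]
cv2.imwrite("pics/top17.png",cv2.resize(a[60:210,200:360],None,fx=4,fy=4,interpolation=cv2.INTER_CUBIC))
cv2.imwrite("pics/side17.png",arm.camera("side")[:,:,::-1])
E
```

```text
21.58 [ 0.5824  0.0114 -0.0279] [-0.3   0.06  0.02]
21.83 [ 0.5954  0.0083 -0.0278] [-0.19  0.47 -1.37]
22.08 [ 0.6085  0.0051 -0.0278] [-0.67  0.05  0.86]
22.33 [ 0.6137  0.0038 -0.0279] [ 0.47  0.69 -0.35]
t 22.33 p [ 0.6137  0.0038 -0.0279] holder xy mm 121.7 -1.7 z -27.92
toolx yaw 76.42 tilt z [ 0.002  -0.0051 -1.    ] F [ 0.47  0.69 -0.35] open 0.0003
```

View pics/wrist17.png

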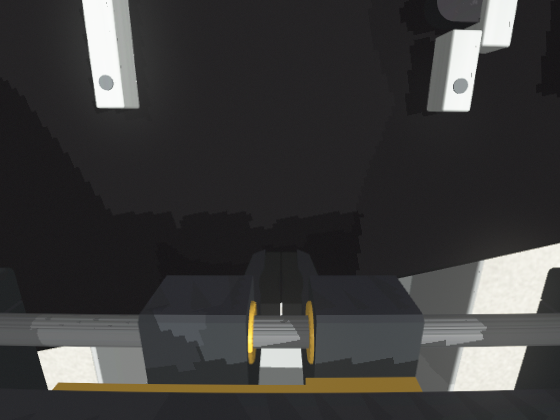

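View pics/top17.png

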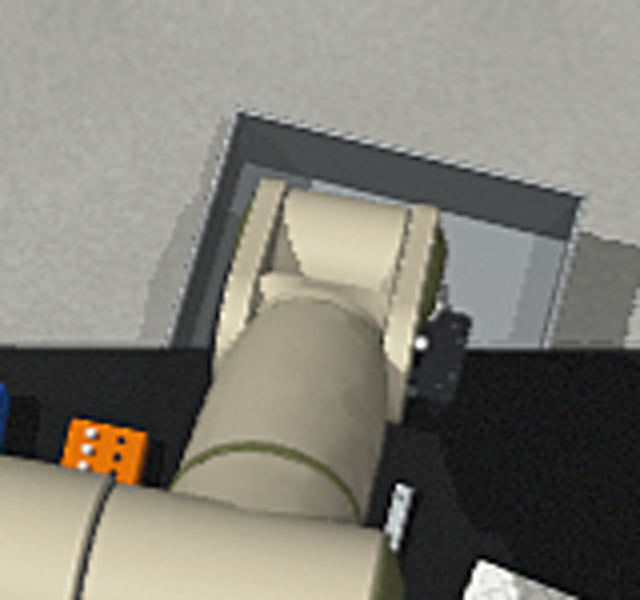

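View pics/side17.png

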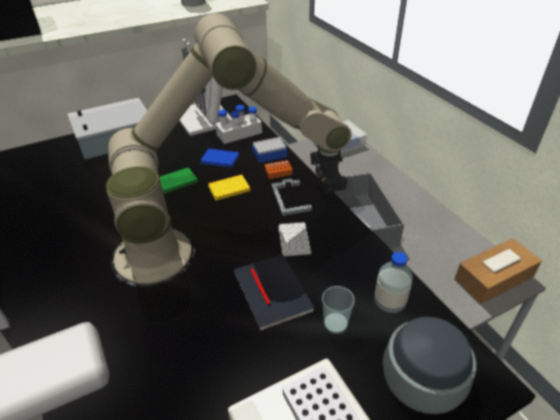

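The white plate no longer shows ahead of the fingers, so it has probably fallen. I'll lift, retreat along the holder line, and check the tub.

```bash
python3 -m jog '[[0,-3,-10,0,0,0,1],[0,0,-25,0,0,0,1],[0,0,-35,0,0,0,1],[0,-10,-35,0,0,0,1],[0,-25,-30,0,0,0,1],[0,-30,-20,0,0,0,1],[0,-35,0,0,0,0,1],[0,-35,0,0,0,0,1],[0,-35,0,0,0,0,1],[0,-20,0,0,0,0,1],[0,0,0,0,0,0,1],[0,0,0,0,0,0,1]]'
python3 st.py
python3 - <<'E'
from h import *
cv2.imwrite("pics/wrist18.png",arm.camera("wrist")[:,:,::-1])
a=arm.camera("top")[:,:,::-1]
cv2.imwrite("pics/top18.png",a)
cv2.imwrite("pics/top18c.png",cv2.resize(a[70:220,200:360],None,fx=4,fy=4,interpolation=cv2.INTER_CUBIC))
E
```

```text
time: 23.48
position: [0.4137, 0.0527, 0.1405]
orientation: [0.786, 0.619, 0.002, 0.005]
contact_force: [-0.3, 0.7, -0.4]
opening: 0.0005
t 23.48 p [0.4137 0.0527 0.1405] holder xy mm -84.3 -1.8 z 140.46
toolx yaw 76.44 tilt z [ 0.0089 -0.006  -0.9999] F [-0.3   0.69 -0.36] open 0.0005
```

View pics/top18c.png

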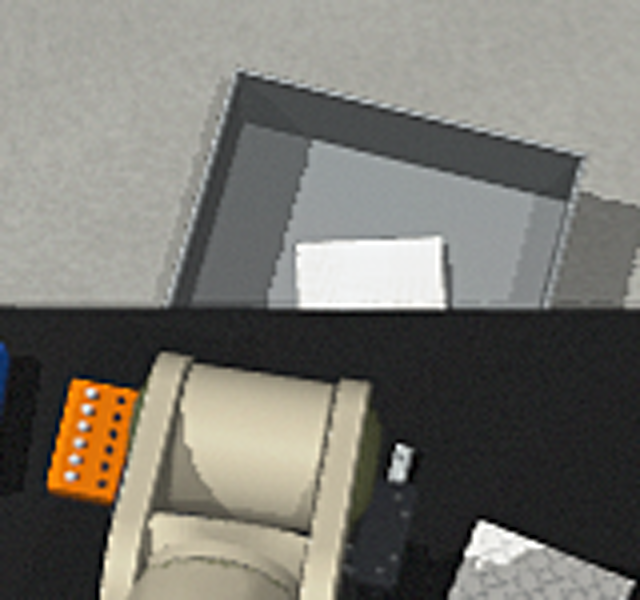

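View pics/top18.png

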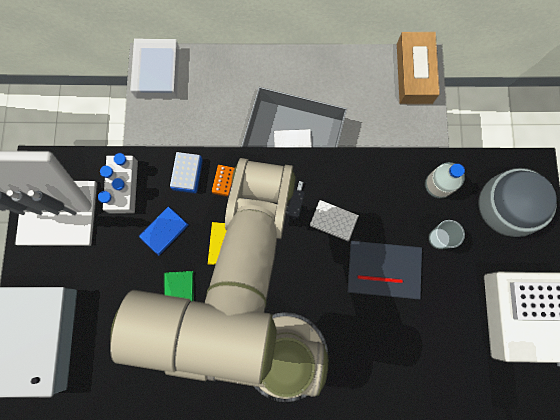

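```bash
python3 - <<'E'
from h import *
c=arm.calibration('top')
for uv in((296,242),(443,237)):
    p=(uv[0]/4+200,uv[1]/4+70)
    for z in(-.165,-.15,-.13):print(p,z,onz(c,p,z).round(4))
E
python3 - <<'E'
from h import *
import time
a=arm.camera("top");b=arm.camera("top")
A=a[70:150,250:350].astype(int);B=b[70:150,250:350].astype(int);print(abs(A-B).mean(),arm.sense()['time'],arm.sense()['joint_velocities'].round(3))
o=cv2.imread("pics/top0.png");d=cv2.absdiff(o,b[:,:,::-1]).max(2);cv2.imwrite("pics/diff.png",d*3)
cv2.imwrite("pics/side18.png",cv2.resize(arm.camera("side")[130:270,250:450,::-1],None,fx=4,fy=4,interpolation=cv2.INTER_CUBIC))
E
```

```text
(274.0, 130.5) -0.165 [ 0.7544  0.0424 -0.165 ]
(274.0, 130.5) -0.15 [ 0.7488  0.0421 -0.15  ]
(274.0, 130.5) -0.13 [ 0.7412  0.0418 -0.13  ]
(310.75, 129.25) -0.165 [ 0.7595 -0.089  -0.165 ]
(310.75, 129.25) -0.15 [ 0.7538 -0.0881 -0.15  ]
(310.75, 129.25) -0.13 [ 0.7462 -0.0869 -0.13  ]
1.3487083333333334 23.6833 [-0.002  0.008  0.003  0.     0.001 -0.001]
```

View pics/side18.png

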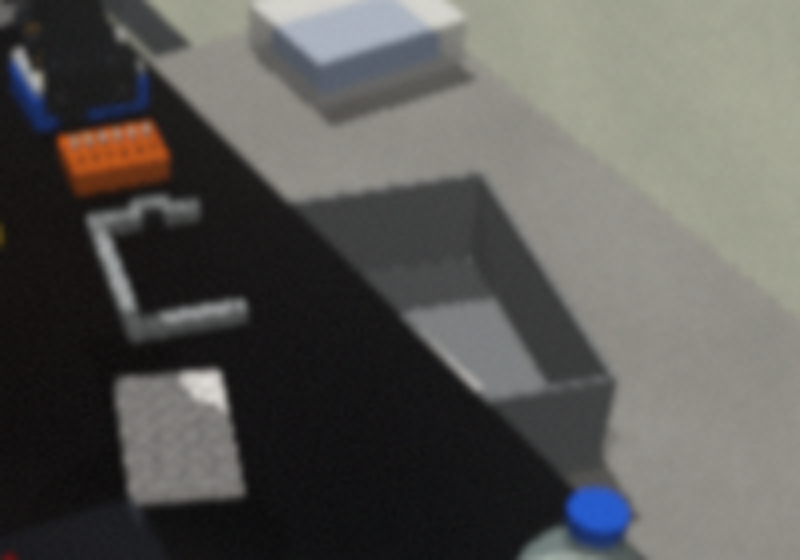

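View pics/diff.png

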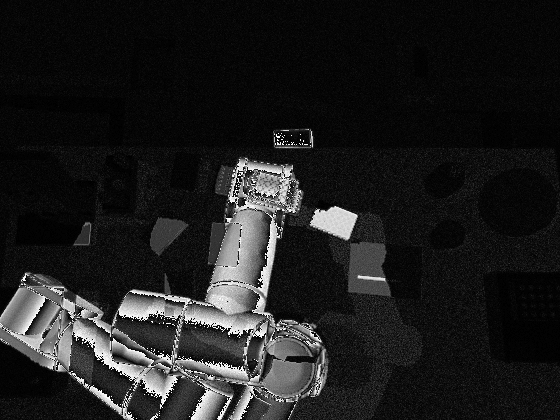

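```bash
python3 -c "
from bench import arm
print(arm.sense()['contact_force'], arm.job_done(), arm.sense()['time'])"
```

```text
the job is handed in; nothing more can be done
the job is handed in; nothing more can be done
```

The used plate is in the tub and the job is handed in, at about 24 s of the 67 s allowed. I pressed on the plate's top with the closed fingertips, dragged it about 100 mm out of the holder, and then pushed its rear edge until it dropped over the bench edge.

**Last checks**
- **Plate:** it shows inside the tub in the top view. Its visible edge measures 131 mm if it is at floor height (128 mm expected), so I take it to be lying on the floor. It looks upside down. Its other half is hidden under the bench overhang.
- **At rest:** two pictures taken one after the other showed no change in the tub.
- **Bystanders:** comparing the first and last top views, those not hidden by the arm differ only by shadows.
- **Arm:** it was well clear at 140 mm reported height, with only sensor noise on the force reading.
- **Forces:** the highest press I read was about 15 N, against the 25 N limit. I read it only between moves.

**What disagreed**
- **Finger length:** the fingertips touched the plate when the reported TCP was at z = -21 mm, so they end about 35 mm short of the reported TCP. I worked from the measured contact height after that.
- **Slip:** the first drag, at about 11 N, slipped roughly 16 mm on the plate. Pressing at about 14 N held until it cleared the plunger.
- **Camera offset:** the wrist and top cameras differed by about 3 mm on where the holder is.

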